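# Restock the condiment rack in order of height

## Robot

A 7-joint arm with a two-finger parallel gripper is mounted at the origin on a cart in front of the work surface, level with it; the furniture and walls round the work are solid. World frame = base frame: x ahead of the robot, y to its left, z up, the work surface at z = 0. Lengths are in m, angles in rad, forces in N, time in s.
With the tool pointing down it reaches from about 0.4 to 0.875 m from the base axis. Payload 6.5 kg.
Tool frame: the origin (TCP) lies between the finger pads; the fingertips stand 17 mm ahead of it and the grasp point (between the pads) lies 2 mm behind it; z points along the fingers, y is the line along which they close (so a half turn about z gives the same grasp; the last joint's range is limited). The gripper opens to 85 mm and grips with 20 to 120 N. Pads are 22 mm wide; open, the fingers measure 114 mm over their backs; the gripper's body (76 mm by 85 mm) begins 54 mm behind the grasp point. The pads swing forward as they close: fully open they stand 13 mm farther back than shut.
Start: joints at [1.264, 0.536, -0.004, 1.538, 0.003, 1.067, -0.071], TCP at [0.155, -0.631, 0.248] pointing down, gripper open.
Joint ranges: [-2.7, 2.7], [-0.37, 2.16], [-1.27, 1.26], [0.24, 2.4], [-1.31, 4.45], [0.19, 1.91], [-2.76, 2.76]. Speed limits (rad/s): [2.39, 2.39, 3.14, 3.14, 3.14, 3.14, 3.14].

## Interface

Orientations are given as a 3x3 rotation matrix whose columns are the frame's x, y, z axes.
In Python, from plant import observe, capture, close_job gives the robot as it stands.
- The arm moves only by the shell command python3 -m jog [FORCE], which reads ROWS from standard input. ROWS is a JSON list that holds a single list of rows (three levels of brackets), with 1 to 12 rows, each of 5 numbers: dx, dy, dz in fractions of the full range, 1 being 0.25 m, then a turn about the tool's z in normalised numbers (1 is 4 rad), then the finger opening in m; each row shifts and turns the commanded pose from where the row before left it, along the tool's axes as they then stand; what a row does not reach is not made up. A row lasts 1/12 s, in which the tool goes at most 0.0417 m and 0.125 rad, less where a joint would pass 70% of its speed; a pose out of reach is approached as far as the arm can. The fingers move at their own pace and stop on an object; FORCE is the grip in N (left out, the last holds). Time passes only in rows, so rows that do not move let the fingers close. It prints the time, the measured TCP pose, the force, the opening and the grip force at its end. Shift and turn numbers lie between -1 and 1, and a call with a number outside is refused. Input that does not fit is refused with a message, and nothing moves.
- observe(): the state, without advancing time (a new reading comes with each control period).
- capture(name): name is "scene" or "top" or "wrist"; returns a dict with "image" (480x640x3 uint8, red, green, blue), "range_z" (480x640 float32, m along the optical axis (not along the pixel's ray), 0 where there is no reading), "fovy" (degrees; the focal length in pixels is half the picture's height over the tangent of half this angle, whatever the lens; pixels are square), "cx", "cy" (the principal point, pixels), "position" and "attitude" of the camera in the world; the wrist camera has in their place "mount" (4x4, takes a point from camera to tool coordinates, whose origin is the TCP and whose axes are the flange's). Camera axes: x right, y up, looking along -z (the intrinsics and any distortion apply to the point x, -y, -z); pixel columns grow to the right and rows downward; lengths in m; the calibration is good to about 2 mm. A picture is of the moment at which its call begins: read the wrist's pose just before it.
- close_job(): hands the job in; it is judged then, once.
The state is a dict: "time": time; "joints": joint angles; "qvel": joint speeds; "joint_torque": joint torques, N m; "tcp_pos": TCP position; "tool_rot": TCP orientation; "force": force on the tool from outside, world axes, zero at the start; "moment": the same for the moment, N m; "finger_gap": finger opening in m; "finger_force": force on a finger pad.
Only numpy, scipy, OpenCV 4.12 (cv2) and the standard library are available. Lean on these libraries where they do the work, as an engineer would, in place of code of your own. Each camera call takes 0.05 s, during which the arm holds its last target. There are 200 camera calls.

## Task

Set out the wooden condiment rack by height along the row: the spice jars in the end slot where the blue-dotted jar already stands, the pepper mill in the middle slot, and the two bottles in the other end slot, where the mill has been left, the shorter amber vinegar in front of the taller green oil so that both can be seen. In the spice slot rotate the stock: bring the started jar with the blue dot to the front of the slot (the robot's side, with the low round rail) and stand the new, undotted jar behind it. Everything ends upright on the rack's floor; knock nothing over and leave the striped mug and the glass tumbler where they are.

Things in the scene. Friction and masses are not known exactly. Their poses are not given: they have to be found in the camera images.
- rack: Fixed low rack of brown wood, 176 mm deep (x), 262 wide (y). Origin: centre of underside; +x to its back board (58 mm high), -x to the low round front rail (34 high). Three slots side by side, centres y = -82, 0, 82, each 78 wide, inside x -78 to 81; floor 12 mm up; dividers 29 high, end cheeks up to 58. A slot takes two things, one behind the other, at x = -40 and 40.
- jar_started: Spice jar, the started one: 45 mm across (52 over its rounded corners), 100 mm tall, yellow cap (44 mm across, from 80 to 100 mm up) with a round blue sticker 20 mm across on top. 0.11 kg. Origin at the centre of its underside, z up its axis. Starts at the back of one of the rack's two end slots (left or right varies). Can be gripped by the cap.
- jar_new: The new spice jar: the same jar with yellow cap, without the sticker, 45 mm across, 100 mm tall, 0.11 kg. Origin at the centre of its underside. Starts on the worktop beside the rack.
- mill: Pepper mill of dark turned wood, 58 mm across at the foot, 150 mm tall, 0.18 kg: head about 49 mm across from 109 to 139 mm up (it does not turn), small steel knob on top. Origin at the centre of its underside. Starts in the other end slot, away from the started jar. Can be gripped by the head.
- vinegar: Vinegar bottle of amber glass with a black cap and a plain pale label, 52 mm across, 195 mm tall, about 0.35 kg. Body straight up to about 117 mm, then a shoulder, neck 21 mm across from 144 to 179 mm up, cap 25 mm across above it. Origin at the centre of its underside. Starts on the worktop beside the rack. Can be gripped by the cap and neck.
- oil: Tall oil bottle of green glass with a red cap and a plain pale label, 58 mm across, 250 mm tall, about 0.55 kg. Body straight up to about 150 mm, then a shoulder, neck 23 mm across from 185 to 234 mm up, cap 28 mm across above it. Origin at the centre of its underside. Starts on the worktop beside the rack. Can be gripped by the cap and neck.
- mug: White mug with dark stripes, 81 mm across, 94 mm tall, on the worktop at the left. Origin at its underside. A bystander: leave it. (Behind it, left of y = 0.147 m, a wall microwave overhangs the worktop: front at x = 0.515 m, from 0.48 m up; keep wrist and forearm clear.)
- glass_tumbler: Clear glass tumbler, 81 mm across, 91 mm tall, empty, on the worktop at the right. Origin at the centre of its underside. A bystander: leave it.
Mind the look-alikes: they are no part of the job. Leave any purple look-alike of the jar_new alone.

How it is judged:
At the end, for the whole second after the job is handed in: Started jar front and new jar back in the started jar's own end slot, mill in the middle slot, vinegar front and oil back in the other end slot (front or back: 15 mm or more off the slot's middle); each within 22 mm of its slot's centre line, on the floor, upright within 0.09 rad, released, at rest (((y of jar_started in the frame of rack between 0.06 and 0.104 m and x of jar_started in the frame of rack between -0.07 and -0.015 m and y of jar_new in the frame of rack between 0.06 and 0.104 m and x of jar_new in the frame of rack between 0.015 and 0.07 m and y of mill in the frame of rack between -0.022 and 0.022 m and x of mill in the frame of rack between -0.06 and 0.06 m and y of vinegar in the frame of rack between -0.104 and -0.06 m and x of vinegar in the frame of rack between -0.07 and -0.015 m and y of oil in the frame of rack between -0.104 and -0.06 m and x of oil in the frame of rack between 0.015 and 0.07 m) or (y of jar_started in the frame of rack between -0.104 and -0.06 m and x of jar_started in the frame of rack between -0.07 and -0.015 m and y of jar_new in the frame of rack between -0.104 and -0.06 m and x of jar_new in the frame of rack between 0.015 and 0.07 m and y of mill in the frame of rack between -0.022 and 0.022 m and x of mill in the frame of rack between -0.06 and 0.06 m and y of vinegar in the frame of rack between 0.06 and 0.104 m and x of vinegar in the frame of rack between -0.07 and -0.015 m and y of oil in the frame of rack between 0.06 and 0.104 m and x of oil in the frame of rack between 0.015 and 0.07 m)) and distance of jar_started from where it was at the start of the episode below 0.14 m and z of jar_started in the frame of rack between 0.007 and 0.017 m and angle between each of jar_started, jar_new, mill, vinegar, oil's own z axis and vertical below 0.09 rad and linear speed of each of jar_started, jar_new, mill, vinegar, oil below 0.02 m/s and contact force between each of jar_started, jar_new, mill, vinegar, oil and the fingers below 0.1 N and z of jar_new in the frame of rack between 0.007 and 0.017 m and z of mill in the frame of rack between 0.007 and 0.017 m and z of vinegar in the frame of rack between 0.007 and 0.017 m and z of oil in the frame of rack between 0.007 and 0.017 m); the robot touches nothing.
It fails at once if the mug or the tumbler is shifted by more than 30 mm or tipped (distance of any of mug, glass_tumbler from where it was at the start of the episode above 0.03 m or angle between any of mug, glass_tumbler's own z axis and vertical above 0.4 rad).
It fails at once if a jar, the mill or a bottle is knocked over (angle between any of jar_started, jar_new, mill, vinegar, oil's own z axis and vertical above 0.8 rad).
It also fails if it takes over 120 s, if anything falls off the work surface, if the arm or the gripper's body presses on something with over 40 N, if the wrist force passes 120 N, or if a joint passes its speed limit or range.

## Working session

There is one attempt and no reset: what is moved stays moved. The work goes in short steps, Python scripts to look and compute and a shell command to move; the robot and the scene stay as the last step left them, time stands still between calls to the robot, and variables do not carry over. Pictures are saved under pics/ and viewed, at most 15 in all, crops included, and the job is handed in when it is done.

```bash
ls; mkdir -p pics
cat > h.py <<'E'
import numpy as np, cv2
from plant import observe, capture
def snap(n,f):
    s=observe(); c=capture(n); cv2.imwrite('pics/'+f+'.png',c['image'][:,:,::-1])
    if n=='wrist':
        M=np.array(c['mount']); R=np.array(s['tool_rot']); c['position']=R@M[:3,3]+s['tcp_pos']; c['attitude']=R@M[:3,:3]
    c['f']=240/np.tan(np.radians(c['fovy'])/2); return c
def rays(c,px):
    px=np.atleast_2d(px).astype(float)
    d=np.c_[(px[:,0]-c['cx'])/c['f'],-(px[:,1]-c['cy'])/c['f'],-np.ones(len(px))]
    return d@np.array(c['attitude']).T
def onz(c,px,z):
    d=rays(c,px);p=np.array(c['position']);return p+d*((z-p[2])/d[:,2])[:,None]
def cloud(c):
    v,u=np.mgrid[0:480,0:640];d=rays(c,np.c_[u.ravel(),v.ravel()])
    P=np.array(c['position'])+d*c['range_z'].reshape(-1,1);P[c['range_z'].ravel()==0]=np.nan
    return P.reshape(480,640,3)
E
python3 - <<'E'
from h import *
import pickle
for n in('scene','top','wrist'):
    c=snap(n,n+'0');pickle.dump(c,open(n+'0.pkl','wb'));print(n,{k:(np.round(v,3) if not isinstance(v,dict) else v) for k,v in c.items() if k not in('image','range_z')})
s=observe();print(s)
E
```

```text
pics
scene {'fovy': np.float64(47.332), 'cx': np.float64(320.763), 'cy': np.float64(228.724), 'position': array([-0.529, -0.508,  1.358]), 'attitude': array([[ 0.496,  0.657, -0.568],
       [-0.868,  0.378, -0.32 ],
       [ 0.004,  0.652,  0.758]]), 'f': np.float64(547.624)}
top {'fovy': np.float64(42.582), 'cx': np.float64(324.317), 'cy': np.float64(246.41), 'position': array([-0.378,  0.358,  1.81 ]), 'attitude': array([[-0.338,  0.842, -0.42 ],
       [-0.941, -0.304,  0.147],
       [-0.004,  0.445,  0.896]]), 'f': np.float64(615.856)}
wrist {'fovy': np.float64(60.985), 'cx': np.float64(321.148), 'cy': np.float64(237.61), 'mount': array([[-0.   ,  0.951,  0.308,  0.079],
       [ 1.   ,  0.001, -0.   ,  0.   ],
       [-0.001,  0.308, -0.951, -0.126],
       [ 0.   ,  0.   ,  0.   ,  1.   ]]), 'position': array([ 0.231, -0.612,  0.373]), 'attitude': array([[ 0.238,  0.924,  0.3  ],
       [-0.971,  0.227,  0.073],
       [-0.001, -0.308,  0.951]]), 'f': np.float64(407.563)}
{'time': 0.15, 'joints': array([ 1.26380753,  0.53706401, -0.00443702,  1.53862619,  0.00262957,
        1.06730453, -0.07118515]), 'qvel': array([ 2.31147132e-04, -1.54876197e-04,  4.04819688e-05, -1.35727108e-03,
        1.71892645e-03,  2.66228446e-04, -1.31789660e-03]), 'joint_torque': array([ 8.19119959e-04, -5.83784223e+01,  1.04941573e+00, -2.59350801e+01,
        1.24360176e-02,  6.50651040e-03, -2.55125819e-06]), 'tcp_pos': array([ 0.15487878, -0.63080194,  0.24757557]), 'tool_rot': array([[ 9.71126498e-01,  2.38564696e-01, -4.58629942e-04],
       [ 2.38565101e-01, -9.71125611e-01,  1.31923937e-03],
       [-1.30663342e-04, -1.39056141e-03, -9.99999025e-01]]), 'force': array([-0.28399074, -0.19400114, -0.56105717]), 'moment': array([ 0.01665462,  0.00330242, -0.00293549]), 'finger_force': 0.0, 'finger_gap': 0.08552135622576848}
```

View pics/scene0.png

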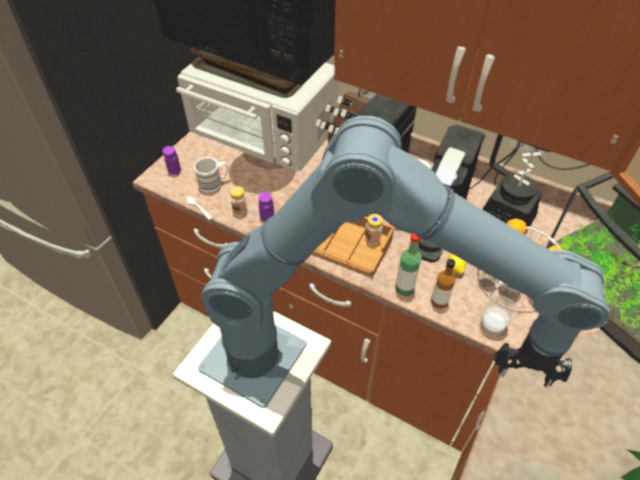

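View pics/top0.png

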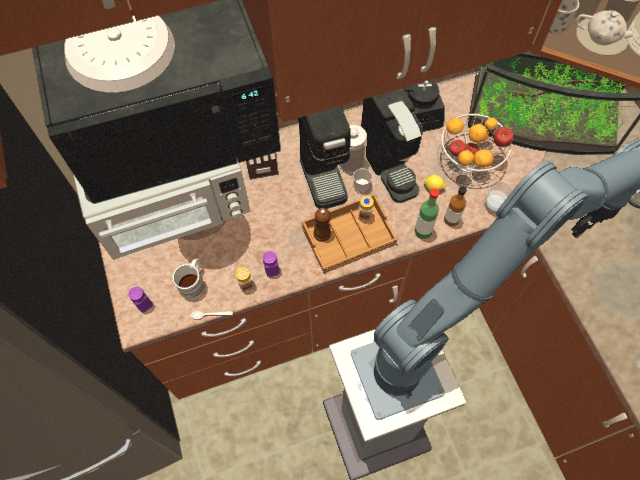

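```bash
cat > m.py <<'E'
from h import *
def masks(c):
    hsv=cv2.cvtColor(c['image'],cv2.COLOR_RGB2HSV);P=cloud(c)
    return hsv,P
def blob(m,minA=6):
    n,l,s,ce=cv2.connectedComponentsWithStats(m.astype(np.uint8));
    return [(ce[i],s[i],l==i) for i in range(1,n) if s[i,4]>=minA]
E
python3 - <<'E'
from m import *
import pickle
for n in('top0','scene0'):
    c=pickle.load(open(n+'.pkl','rb'));hsv,P=masks(c);H,S,V=[hsv[...,i].astype(int) for i in range(3)]
    reg=(P[...,0]>.3)&(P[...,0]<.85)&(abs(P[...,1])<.65)&(P[...,2]<.3)&(P[...,2]>.01)
    print(n)
    for k,m in dict(yellow=(H>18)&(H<32)&(S>150)&(V>120),blue=(H>100)&(H<125)&(S>120)&(V>60),red=((H<5)|(H>174))&(S>190)&(V>110),green=(H>40)&(H<85)&(S>90),purple=(H>130)&(H<160)&(S>100),dark=(V<50)).items():
        for ce,s,l in blob(m&reg,10):
            Q=P[l];top=np.nanpercentile(Q[:,2],95);t=Q[Q[:,2]>top-.006]
            print(k,ce.round(),s[4],'med',np.nanmedian(Q,0).round(3),'top',top.round(3),np.nanmean(t,0).round(3))
c=pickle.load(open('top0.pkl','rb'));hsv,P=masks(c)
for z0,z1 in((.02,.07),(.006,.018)):
    m=(P[...,2]>z0)&(P[...,2]<z1)&(hsv[...,1]>110)&(hsv[...,0]<22)&(P[...,0]<.85)&(P[...,0]>.3)&(abs(P[...,1])<.35)
    for ce,s,l in blob(m,100): print(ce.round(),s,cv2.minAreaRect(P[l][:,:2].astype(np.float32)*1000),np.nanmedian(P[l],0).round(3))
for (u,v) in[(188,280),(497,200),(322,215)]: print(P[v,u].round(3))
i=c['image'][160:300,220:520];cv2.imwrite('pics/crop1.png',cv2.resize(i,None,fx=2.6,fy=2.6,interpolation=2)[:,:,::-1])
E
```

```text
top0
yellow [455. 122.] 84 med [ 0.686 -0.481  0.151] top 0.158 [ 0.682 -0.484  0.155]
yellow [491. 121.] 49 med [ 0.661 -0.608  0.132] top 0.141 [ 0.659 -0.609  0.138]
yellow [479. 129.] 77 med [ 0.643 -0.55   0.141] top 0.148 [ 0.641 -0.549  0.146]
yellow [466. 154.] 68 med [ 0.561 -0.461  0.144] top 0.15 [ 0.559 -0.462  0.148]
yellow [484. 155.] 116 med [ 0.552 -0.531  0.119] top 0.126 [ 0.552 -0.533  0.123]
yellow [434. 182.] 234 med [ 0.548 -0.361  0.046] top 0.059 [ 0.554 -0.365  0.056]
yellow [366. 203.] 99 med [ 0.515 -0.098  0.112] top 0.119 [ 0.518 -0.1    0.116]
yellow [243. 275.] 94 med [0.413 0.343 0.1  ] top 0.107 [0.418 0.342 0.105]
blue [366. 200.] 18 med [ 0.526 -0.102  0.114] top 0.12 [ 0.523 -0.102  0.117]
red [434. 193.] 63 med [ 0.41  -0.262  0.251] top 0.255 [ 0.409 -0.263  0.253]
green [483. 108.] 97 med [ 0.752 -0.637  0.079] top 0.115 [ 0.749 -0.62   0.124]
green [430. 210.] 168 med [ 0.398 -0.256  0.167] top 0.211 [ 0.405 -0.258  0.217]
green [424. 204.] 24 med [ 0.425 -0.252  0.17 ] top 0.179 [ 0.419 -0.254  0.179]
green [424. 235.] 24 med [ 0.385 -0.252  0
[... 2910 characters left out ...]
03  0.038]
[375. 229.] [357 206  36  42 508] ((480.36309814453125, -113.678466796875), (134.28187561035156, 80.3458251953125), 5.207668781280518) [ 0.465 -0.119  0.013]
[349. 233.] [330 210  39  47 743] ((484.2771301269531, -36.02093505859375), (155.7172393798828, 88.13272094726562), 3.469143867492676) [ 0.482 -0.03   0.013]
[327. 248.] [307 224  39  42 511] ((480.138427734375, 52.130863189697266), (156.85572814941406, 76.14649963378906), 4.676748752593994) [0.455 0.055 0.012]
[356. 258.] [322 244  65  29 179] ((392.17523193359375, -17.046035766601562), (13.658029556274414, 229.79881286621094), 3.789444923400879) [ 0.391 -0.018  0.012]
[0.486 0.507 0.04 ]
[ 0.395 -0.506  0.093]
[nan nan nan]
```

View pics/crop1.png

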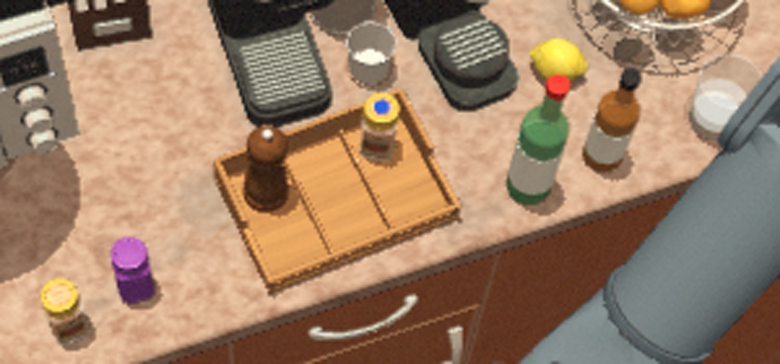

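The top view shows the started jar (blue dot at 366,200) at the back of the right-hand slot and the mill (323,211) in the left-hand slot. The new jar (243,275) stands left between purple look-alikes (270,262) and (144,298). The oil cap is at (434,193), the vinegar cap at (461,193), the tumbler at (497,200) and the mug at (188,280). Next I raise the arm and move over the rack for a wrist view.

The manual's scale: shifts go in shares of 0.25 m and turns go in shares of 4 rad. Converting my numbers, -0.038 m / 0.25 = -0.152, -0.0267 m / 0.25 = -0.1068.

```bash
echo '[[[0, 0, -0.152, 0, 0.085], [0, 0, -0.152, 0, 0.085], [0, 0, -0.152, 0, 0.085], [0, 0, -0.152, 0, 0.085], [0.1052, -0.1068, 0, 0, 0.085], [0.1052, -0.1068, 0, 0, 0.085], [0.1052, -0.1068, 0, 0, 0.085], [0.1052, -0.1068, 0, 0, 0.085], [0.1052, -0.1068, 0, 0, 0.085], [0.1052, -0.1068, 0, 0, 0.085], [0.1052, -0.1068, 0, 0, 0.085], [0.1052, -0.1068, 0, 0, 0.085]]]' | python3 -m jog 40
echo '[[[0.1052, -0.1068, 0, 0, 0.085], [0.1052, -0.1068, 0, 0, 0.085], [0.1052, -0.1068, 0, 0, 0.085], [0.1052, -0.1068, 0, 0, 0.085], [0.1052, -0.1068, 0, 0, 0.085], [0.1052, -0.1068, 0, 0, 0.085], [0.1052, -0.1068, 0, 0, 0.085], [0.1052, -0.1068, 0, 0, 0.085], [0.1052, -0.1068, 0, 0, 0.085], [0.1052, -0.1068, 0, 0, 0.085], [0, 0, 0, 0.0218, 0.085], [0, 0, 0, 0.0218, 0.085]]]' | python3 -m jog
echo '[[[0, 0, 0, 0, 0.06], [0, 0, 0, 0, 0.06]]]' | python3 -m jog
python3 -c "
from h import *;import pickle
c=snap('wrist','w1');pickle.dump(c,open('w1.pkl','wb'));print(observe()['tool_rot'].round(4))
c=snap('top','t1');pickle.dump(c,open('t1.pkl','wb'))
c=snap('scene','s1');pickle.dump(c,open('s1.pkl','wb'))"
```

```text
time: 1.15
tcp_pos: [0.3088, -0.3718, 0.4002]
tool_rot: [[0.971, 0.238, -0.0], [0.238, -0.971, -0.0], [-0.0, -0.0, -1.0]]
force: [1.5, -0.7, 0.3]
finger_gap: 0.0851
finger_force: 0.0
time: 2.15
tcp_pos: [0.5007, -0.0488, 0.3999]
tool_rot: [[0.998, 0.068, -0.001], [0.068, -0.998, 0.001], [-0.001, -0.001, -1.0]]
force: [0.8, -1.7, -0.0]
finger_gap: 0.085
finger_force: 0.0
time: 2.32
tcp_pos: [0.4999, -0.0517, 0.4]
tool_rot: [[0.998, 0.069, -0.001], [0.069, -0.998, -0.0], [-0.001, 0.0, -1.0]]
force: [-0.1, -0.3, -0.1]
finger_gap: 0.0636
finger_force: 0.0
[[ 9.976e-01  6.880e-02 -4.000e-04]
 [ 6.880e-02 -9.976e-01 -1.000e-04]
 [-4.000e-04  1.000e-04 -1.000e+00]]
```

View pics/w1.png

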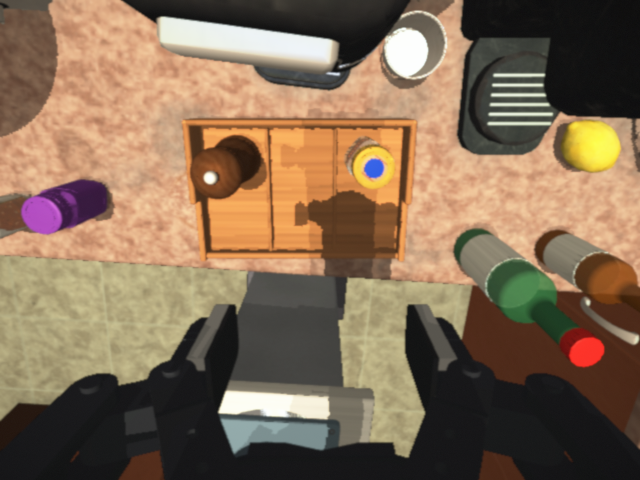

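The wrist view shows the rack nearly square to the picture, with corners (186,121), (415,121), (204,260) and (405,260). The blue dot is at (374,168), the mill knob at (210,178) and the oil cap at (580,347). Next I measure these in two views.

```bash
cat > tri.py <<'E'
from m import *
def tri(*cp):
    A=np.zeros((3,3));b=np.zeros(3)
    for c,p in cp:
        d=rays(c,p)[0];d/=np.linalg.norm(d);M=np.eye(3)-np.outer(d,d);A+=M;b+=M@np.array(c['position'])
    X=np.linalg.solve(A,b);r=[np.linalg.norm(np.cross(rays(c,p)[0]/np.linalg.norm(rays(c,p)[0]),X-np.array(c['position']))) for c,p in cp]
    return X.round(4),np.round(r,4)
E
python3 - <<'E'
from tri import *
import pickle
C={k:pickle.load(open(k+'.pkl','rb')) for k in('top0','scene0','w1','t1','s1')}
def find(n,hr,sm,vm,box=None,A=8):
    c=C[n];hsv,P=masks(c);H,S,V=[hsv[...,i].astype(int) for i in range(3)]
    m=((H>=hr[0])&(H<=hr[1]) if hr[0]<=hr[1] else (H>=hr[0])|(H<=hr[1]))&(S>sm)&(V>vm)
    if box: z=np.zeros_like(m);z[box[1]:box[3],box[0]:box[2]]=1;m&=z
    l=max(blob(m,A),key=lambda b:b[1][4]);return l[0],l[2],P
blue={n:find(n,(100,125),110,60,b) for n,b in(('w1',(340,140,410,200)),('top0',(350,185,380,215)),('scene0',(360,210,390,230)))}
print('blue wrist z-cloud',np.nanmedian(blue['w1'][2][blue['w1'][1]],0).round(4),blue['w1'][0],blue['top0'][0],blue['scene0'][0])
for a in(('w1','top0'),('w1','scene0'),('top0','scene0')): print('blue',a,tri(*[(C[n],blue[n][0]) for n in a]))
print('blue on .112',onz(C['w1'],blue['w1'][0],.112).round(4))
red={n:find(n,(174,5),170,100,b) for n,b in(('w1',(540,320,620,370)),('top0',(420,180,445,205)),('scene0',(405,230,425,248)))}
for a in(('w1','top0'),('w1','scene0'),('top0','scene0')): print('oil',a,tri(*[(C[n],red[n][0]) for n in a]))
for n in('top0','scene0'):
    y=find(n,(18,32),150,110,(225,180,255,210) if n=='scene0' else (230,260,256,290));l=y[1];v,u=np.nonzero(l);print(n,'newcap bbox',u.min(),u.max(),v.min(),v.max(),y[0]);C[n]['yc']=y[0]
print('new cap',tri((C['top0'],C['top0']['yc']),(C['scene0'],C['scene0']['yc'])))
# mill knob: bright steel
c=C['w1'];hsv,P=masks(c);b=[x for x in blob((hsv[...,1]<90)&(hsv[...,2]>130),4) if 195<x[0][0]<230 and 160<x[0][1]<195];print([x[0] for x in b],[np.nanmedian(P[x[2]],0).round(3) for x in b])
t=C['top0'];h2,P2=masks(t);b2=[x for x in blob((h2[...,1]<110)&(h2[...,2]>110),2) if 314<x[0][0]<332 and 202<x[0][1]<218];print([(x[0],x[1][4]) for x in b2])
if b and b2: print('knob',tri((c,b[0][0]),(t,b2[0][0])))
# mill head cloud
Q=P[150:200,188:270].reshape(-1,3);Q=Q[(Q[:,2]>.125)];print('mill head mean',np.nanmean(Q,0).round(4),Q[:,2].max(),np.ptp(Q[:,:2],axis=0), (Q.max(0)+Q.min(0))/2)
# rack
H,S,V=[hsv[...,i].astype(int) for i in range(3)]
for z0,z1 in((.045,.07),(.02,.04)):
    m=(P[...,2]>z0)&(P[...,2]<z1)&(P[...,0]>.37)&(P[...,0]<.6)&(P[...,1]<.14)&(P[...,1]>-.2)&(H<22)&(S>100)&(V>90)
    print('rack',z0,cv2.minAreaRect(P[m][:,:2].astype(np.float32)*1000))
for p,z in(((186,121),.058),((415,121),.058),((204,260),.034),((405,260),.034)): print('corner',onz(c,p,z).round(4),P[p[1]+1,p[0]+(1 if p[0]<300 else -1)].round(3))
print('floor z',[P[v,u].round(3) for u,v in((300,160),(230,240),(380,240))])
E
```

```text
blue wrist z-cloud [ 0.5222 -0.1037  0.1131] [373.72490706 168.01486989] [366.25 200.75] [374.63636364 218.90909091]
blue ('w1', 'top0') (array([ 0.523 , -0.1022,  0.1169]), array([0.0011, 0.0011]))
blue ('w1', 'scene0') (array([ 0.522 , -0.1039,  0.1117]), array([0.0001, 0.0001]))
blue ('top0', 'scene0') (array([ 0.5267, -0.1029,  0.1078]), array([0.0012, 0.0012]))
blue on .112 [[ 0.5221 -0.1039  0.112 ]]
oil ('w1', 'top0') (array([ 0.411 , -0.2647,  0.2461]), array([0.0003, 0.0003]))
oil ('w1', 'scene0') (array([ 0.407 , -0.2678,  0.2404]), array([0.0016, 0.0016]))
oil ('top0', 'scene0') (array([ 0.4129, -0.2665,  0.236 ]), array([0.003, 0.003]))
top0 newcap bbox 236 249 267 281 [242.82 275.32]
scene0 newcap bbox 231 242 186 198 [237.32894737 193.68421053]
new cap (array([0.4242, 0.3419, 0.0806]), array([0.0001, 0.0001]))
[array([209.89726027, 177.40410959])] [array([0.51 , 0.049, 0.161])]
[(array([322.375 , 210.6875]), np.int32(16))]
knob (array([0.5112, 0.0498, 0.1618]), array([0.0015, 0.0015]))
mill head mean [0.5118 0.0466 0.1461] 0.1637643857146771 [0.04669141 0.04867782] [0.50938415 0.04910062 0.14637023]
rack 0.045 ((514.3529663085938, -26.902435302734375), (96.68112182617188, 262.5757141113281), 3.923440456390381)
rack 0.02 ((475.0085144042969, -29.875106811523438), (175.41183471679688, 262.33319091796875), 3.6487507820129395)
corner [[0.5519 0.1009 0.058 ]] [0.551 0.1   0.058]
corner [[ 0.5693 -0.1513  0.058 ]] [ 0.568 -0.15   0.059]
corner [[0.3787 0.0911 0.034 ]] [0.364 0.099 0.001]
corner [[ 0.3964 -0.1679  0.034 ]] [ 0.383 -0.175  0.001]
floor z [array([ 0.512, -0.025,  0.012]), array([0.4  , 0.062, 0.011]), array([ 0.414, -0.137,  0.012])]
```

```bash
cat > d.py <<'E'
import sys
from h import *
# usage: d.py x y z  -> tool-frame delta ; or rack coords with 'r x y z'
Rk=np.array([.4748,-.0297]);yw=.066
def w2r(p): d=np.array(p[:2])-Rk;return np.array([d[0]*np.cos(yw)+d[1]*np.sin(yw),-d[0]*np.sin(yw)+d[1]*np.cos(yw)])
def r2w(x,y): return Rk+[x*np.cos(yw)-y*np.sin(yw),x*np.sin(yw)+y*np.cos(yw)]
if __name__=='__main__':
    a=sys.argv[1:];s=observe();R=np.array(s['tool_rot'])
    if a[0]=='r': v=list(map(float,a[1:]));t=np.r_[r2w(v[0],v[1]),v[2]]
    else: t=np.array(list(map(float,a)))
    print('tcp',np.round(s['tcp_pos'],4),'rack',w2r(s['tcp_pos']).round(4),'yaw',round(float(np.arctan2(R[1,0],R[0,0])),4),'delta tool',(R.T@(t-s['tcp_pos'])).round(4))
E
python3 d.py .5221 -.1037 .107
python3 - <<'E'
from h import *
import pickle
print(observe()['joints'].round(3))
for n in('w1','top0','t1','s1'):
    P=cloud(pickle.load(open(n+'.pkl','rb'))).reshape(-1,3)
    for y0 in np.arange(-.25,.2,.05):
        Q=P[(P[:,1]>y0)&(P[:,1]<=y0+.05)&(P[:,0]>.54)&(P[:,0]<.8)&(P[:,2]<.6)]
        print(n,y0.round(2),[ (z,Q[Q[:,2]>z][:,0].min().round(3) if (Q[:,2]>z).any() else None) for z in(.08,.17,.28)])
E
```

```text
tcp [ 0.4999 -0.0521  0.4002] rack [ 0.0236 -0.024 ] yaw 0.0677 delta tool [0.0187 0.053  0.2933]
[ 0.431  0.179 -0.479  1.695  0.086  1.288 -1.569]
w1 -0.25 [(0.08, np.float64(0.584)), (0.17, np.float64(0.584)), (0.28, np.float64(0.59))]
w1 -0.2 [(0.08, None), (0.17, None), (0.28, None)]
w1 -0.15 [(0.08, np.float64(0.54)), (0.17, None), (0.28, None)]
w1 -0.1 [(0.08, np.float64(0.54)), (0.17, np.float64(0.593)), (0.28, np.float64(0.593))]
w1 -0.05 [(0.08, np.float64(0.59)), (0.17, np.float64(0.59)), (0.28, np.float64(0.59))]
w1 -0.0 [(0.08, np.float64(0.592)), (0.17, np.float64(0.592)), (0.28, np.float64(0.592))]
w1 0.05 [(0.08, None), (0.17, None), (0.28, None)]
w1 0.1 [(0.08, None), (0.17, None), (0.28, None)]
w1 0.15 [(0.08, None), (0.17, None), (0.28, None)]
top0 -0.25 [(0.08, np.float64(0.572)), (0.17, np.float64(0.572)), (0.28, np.float64(0.572))]
top0 -0.2 [(0.08, np.float64(0.638)), (0.17, np.float64(0.638)), (0.28, np.float64(0.638))]
top0 -0.15 [(0.08, np.float64(0.541)), (0.17, np.float64(0.639)), (0.28, np.float64(0.639))]
top0 -0.1 [(0.08, np.float64(0.542)), (0.17, np.f
[... 1364 characters left out ...]
loat64(0.635)), (0.17, np.float64(0.635)), (0.28, np.float64(0.635))]
s1 -0.15 [(0.08, np.float64(0.541)), (0.17, np.float64(0.634)), (0.28, np.float64(0.634))]
s1 -0.1 [(0.08, np.float64(0.541)), (0.17, np.float64(0.593)), (0.28, np.float64(0.595))]
s1 -0.05 [(0.08, np.float64(0.586)), (0.17, np.float64(0.586)), (0.28, np.float64(0.586))]
s1 -0.0 [(0.08, np.float64(0.589)), (0.17, np.float64(0.589)), (0.28, np.float64(0.589))]
s1 0.05 [(0.08, np.float64(0.637)), (0.17, np.float64(0.637)), (0.28, np.float64(0.637))]
s1 0.1 [(0.08, np.float64(0.646)), (0.17, np.float64(0.646)), (0.28, np.float64(0.646))]
s1 0.15 [(0.08, np.float64(0.601)), (0.17, np.float64(0.601)), (0.28, np.float64(0.601))]
```

Converted, 0.125 rad / 4 = 0.0313.

```bash
echo '[[[0, 0, 0, 0.0313, 0.065], [0, 0, 0, 0.0313, 0.065], [0, 0, 0, 0.0313, 0.065], [0, 0, 0, 0.0313, 0.065]]]' | python3 -m jog | grep pos; python3 -c "
from plant import observe;print(observe()['joints'].round(3))"
```

```text
tcp_pos: [0.5, -0.0521, 0.4003]
[ 0.386  0.174 -0.426  1.697  0.075  1.287 -2.066]
```

Converted, -0.125 rad / 4 = -0.0313.

```bash
echo '[[[0, 0, 0, -0.0313, 0.065], [0, 0, 0, -0.0313, 0.065], [0, 0, 0, -0.0313, 0.065], [0, 0, 0, -0.0313, 0.065], [0, 0, 0, -0.0313, 0.065], [0, 0, 0, -0.0313, 0.065], [0, 0, 0, -0.0313, 0.065], [0, 0, 0, -0.0313, 0.065], [0, 0, 0, -0.0313, 0.065], [0, 0, 0, -0.0313, 0.065], [0, 0, 0, -0.0313, 0.065], [0, 0, 0, -0.0313, 0.065]]]' | python3 -m jog|grep pos
echo '[[[0, 0, 0, -0.0313, 0.065], [0, 0, 0, -0.0313, 0.065], [0, 0, 0, -0.0313, 0.065], [0, 0, 0, -0.0313, 0.065], [0, 0, 0, -0.0313, 0.065], [0, 0, 0, -0.0313, 0.065], [0, 0, 0, -0.0313, 0.065], [0, 0, 0, -0.0313, 0.065], [0, 0, 0, -0.0313, 0.065], [0, 0, 0, -0.0313, 0.065], [0, 0, 0, -0.0313, 0.065], [0, 0, 0, -0.0313, 0.065]]]' | python3 -m jog|grep pos
echo '[[[0, 0, 0, -0.0313, 0.065], [0, 0, 0, -0.0313, 0.065], [0, 0, 0, -0.0313, 0.065], [0, 0, 0, -0.0313, 0.065], [0, 0, 0, -0.0313, 0.065], [0, 0, 0, -0.0037, 0.065], [0, 0, 0, 0, 0.065]]]' | python3 -m jog
python3 d.py .5221 -.1037 .107;python3 -c "
from plant import observe;print(observe()['joints'].round(3))"
```

```text
tcp_pos: [0.5, -0.052, 0.4003]
tcp_pos: [0.5, -0.0521, 0.4004]
time: 5.38
tcp_pos: [0.5, -0.052, 0.4003]
tool_rot: [[-0.998, -0.062, -0.0], [-0.062, 0.998, 0.0], [0.0, 0.0, -1.0]]
force: [-0.0, 1.3, -1.1]
finger_gap: 0.0652
finger_force: 0.0
tcp [ 0.5    -0.052   0.4003] rack [ 0.0237 -0.0239] yaw -3.0793 delta tool [-0.0188 -0.053   0.2933]
[ 0.757  0.246 -0.884  1.679  0.196  1.31   1.47 ]
```

Converted, 0.04 m / 0.25 = 0.16, -0.0265 m / 0.25 = -0.106.

```bash
echo '[[[-0.0376, -0.106, 0, 0, 0.065], [-0.0376, -0.106, 0, 0, 0.065], [0, 0, 0.16, 0, 0.065], [0, 0, 0.16, 0, 0.065], [0, 0, 0.16, 0, 0.065], [0, 0, 0.16, 0, 0.065], [0, 0, 0.16, 0, 0.065], [0, 0, 0, 0, 0.065]]]' | python3 -m jog
python3 d.py .5221 -.1037 .107;python3 -c "
from h import *;snap('wrist','w2')"
```

```text
time: 6.05
tcp_pos: [0.5173, -0.1035, 0.1936]
tool_rot: [[-0.998, -0.062, -0.012], [-0.062, 0.998, 0.002], [0.012, 0.003, -1.0]]
force: [-1.9, -0.7, -0.2]
finger_gap: 0.0654
finger_force: 0.0
tcp [ 0.5173 -0.1035  0.1936] rack [ 0.0375 -0.0764] yaw -3.0797 delta tool [-0.0058 -0.0008  0.0866]
```

View pics/w2.png

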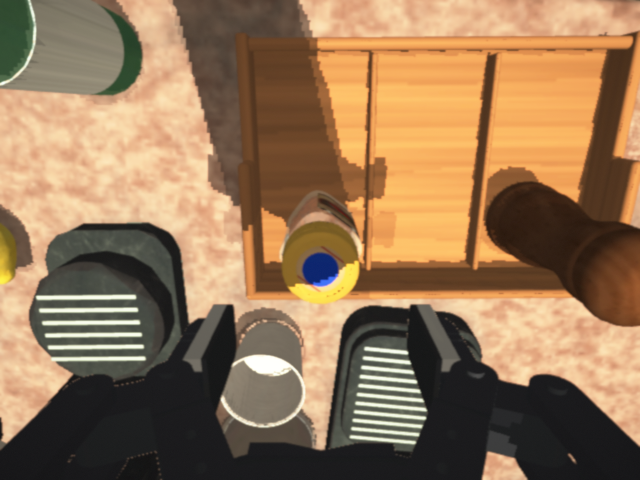

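The blue dot (320,270) sits midway between the fingers (about 215 and 425), so I go down and grip the cap.

Converted, 0.03 m / 0.25 = 0.12, 0.02 m / 0.25 = 0.08.

```bash
echo '[[[0, 0, 0, 0, 0.065], [-0.008, 0, 0.12, 0, 0.065], [0, 0, 0.12, 0, 0.065], [0, 0, 0.08, 0, 0.065], [0, 0, 0, 0, 0.065], [0, 0, 0, 0, 0.065]]]' | python3 -m jog; python3 d.py .5221 -.1037 .107
```

```text
time: 6.6
tcp_pos: [0.5259, -0.1033, 0.1224]
tool_rot: [[-0.998, -0.064, 0.003], [-0.064, 0.998, -0.001], [-0.003, -0.001, -1.0]]
force: [-0.6, 0.6, 0.4]
finger_gap: 0.0648
finger_force: 0.0
tcp [ 0.5259 -0.1033  0.1224] rack [ 0.0461 -0.0768] yaw -3.0777 delta tool [ 0.0038 -0.0002  0.0154]
```

Converted, 0.0154 m / 0.25 = 0.0616, 0.0038 m / 0.25 = 0.0152.

```bash
echo '[[[0.0152, 0, 0.0616, 0, 0.065], [0, 0, 0, 0, 0.065], [0, 0, 0, 0, 0.04], [0, 0, 0, 0, 0.04], [0, 0, 0, 0, 0.04], [0, 0, 0, 0, 0.04], [0, 0, 0, 0, 0.04]]]' | python3 -m jog 30; python3 d.py r -0.04 -0.080 .125
```

```text
time: 7.18
tcp_pos: [0.5221, -0.1035, 0.1072]
tool_rot: [[-0.998, -0.065, 0.003], [-0.065, 0.998, -0.001], [-0.003, -0.001, -1.0]]
force: [-1.6, -0.1, 7.2]
finger_gap: 0.0433
finger_force: 29.8
tcp [ 0.5221 -0.1035  0.1072] rack [ 0.0424 -0.0768] yaw -3.077 delta tool [ 0.0823 -0.0034 -0.0181]
```

Converted, 0.0274 m / 0.25 = 0.1096, -0.01 m / 0.25 = -0.04.

```bash
echo '[[[0, 0, -0.04, 0, 0.04], [0, 0, -0.04, 0, 0.04], [0.1096, -0.0044, 0, 0, 0.04], [0.1096, -0.0044, 0, 0, 0.04], [0.1096, -0.0044, 0, 0, 0.04], [0, 0, 0, 0, 0.04], [0, 0, 0, 0, 0.04], [0, 0, 0, 0, 0.04]]]' | python3 -m jog; python3 d.py r -0.04 -0.080 .109
```

```text
time: 7.85
tcp_pos: [0.4401, -0.1122, 0.1261]
tool_rot: [[-0.998, -0.065, 0.003], [-0.065, 0.998, -0.001], [-0.003, -0.001, -1.0]]
force: [0.1, 0.2, -0.8]
finger_gap: 0.043
finger_force: 31.0
tcp [ 0.4401 -0.1122  0.1261] rack [-0.0401 -0.08  ] yaw -3.077 delta tool [-0.      0.      0.0171]
```

Converted, 0.008 m / 0.25 = 0.032, 0.006 m / 0.25 = 0.024.

```bash
echo '[[[0, 0, 0.032, 0, 0.04], [0, 0, 0.024, 0, 0.04], [0, 0, 0.012, 0, 0.04], [0, 0, 0.006, 0, 0.04], [0, 0, 0, 0, 0.04]]]' | python3 -m jog; echo '[[[0, 0, 0, 0, 0.065], [0, 0, 0, 0, 0.065], [0, 0, 0, 0, 0.065], [0, 0, -0.08, 0, 0.065], [0, 0, -0.12, 0, 0.065], [0, 0, -0.16, 0, 0.065], [0, 0, -0.16, 0, 0.065], [0, 0, -0.16, 0, 0.065], [0, 0, 0, 0, 0.065], [0, 0, 0, 0, 0.065]]]' | python3 -m jog;python3 -c "
from h import *;import pickle
for n in('wrist','top','scene'):
  c=snap(n,n+'3');pickle.dump(c,open(n+'3.pkl','wb'))"; python3 d.py .424 .342 .28
```

```text
time: 8.27
tcp_pos: [0.4398, -0.1116, 0.1072]
tool_rot: [[-0.998, -0.066, 0.0], [-0.066, 0.998, -0.001], [-0.0, -0.001, -1.0]]
force: [-5.0, 1.2, 18.2]
finger_gap: 0.0432
finger_force: 32.9
time: 9.1
tcp_pos: [0.44, -0.1124, 0.2781]
tool_rot: [[-0.998, -0.064, 0.004], [-0.064, 0.998, -0.002], [-0.004, -0.002, -1.0]]
force: [0.5, 0.3, -1.4]
finger_gap: 0.0648
finger_force: 0.0
tcp [ 0.4377 -0.112   0.2751] rack [-0.0424 -0.0797] yaw -3.0768 delta tool [-0.0157  0.4539 -0.0046]
```

View pics/top3.png

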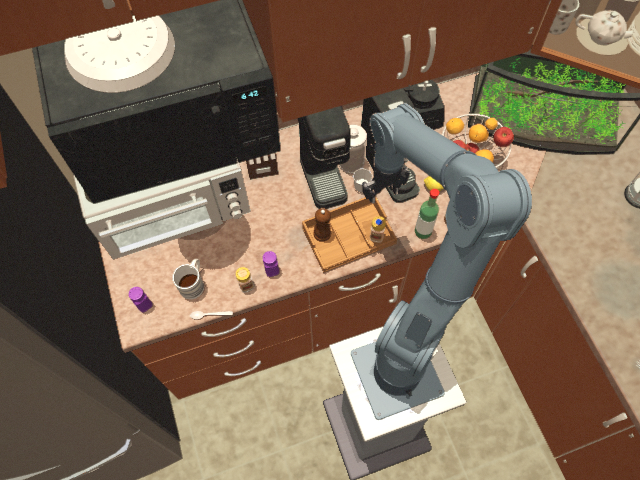

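The started jar now stands at the front of the right-hand slot (378,228). Next I go over to the new jar.

Converted, 0.038 m / 0.25 = 0.152, 0.036 m / 0.25 = 0.144.

```bash
echo '[[[0, 0.144, 0, 0, 0.065], [0, 0.152, 0, 0, 0.065], [0, 0.152, 0, 0, 0.065], [0, 0.152, 0, 0, 0.065], [0, 0.152, 0, 0, 0.065], [0, 0.152, 0, 0, 0.065], [-0.008, 0.152, 0.048, 0, 0.065], [-0.008, 0.152, 0.048, 0, 0.065], [-0.008, 0.152, 0.048, 0, 0.065], [-0.008, 0.152, 0.048, 0, 0.065], [-0.008, 0.152, 0.048, 0, 0.065], [-0.008, 0.152, 0.048, 0, 0.065]]]' | python3 -m jog
echo '[[[0, 0, 0, 0, 0.065], [0, 0, 0, 0, 0.065]]]' | python3 -m jog
python3 - <<'E'
from tri import *
import pickle
c=snap('wrist','w4');pickle.dump(c,open('w4.pkl','wb'));print(observe()['joints'].round(2))
hsv,P=masks(c);H,S,V=[hsv[...,i].astype(int) for i in range(3)]
for ce,s,l in blob((H>18)&(H<34)&(S>120)&(V>90),200):
    Q=P[l];top=np.nanpercentile(Q[:,2],90);m=l&(P[...,2]>top-.004)
    (u,v),r=cv2.minEnclosingCircle(np.argwhere(m)[:,::-1].astype(np.float32))
    print(ce.round(),s,'top',top.round(4),'circle',(u,v,r),onz(c,(u,v),top).round(4),'mean',np.nanmean(P[m],0).round(4), 'diam',2*r/c['f']*np.median(c['range_z'][m]))
E
python3 d.py .418 .342 .107
```

```text
time: 10.25
tcp_pos: [0.4199, 0.3431, 0.2015]
tool_rot: [[-0.998, -0.065, -0.003], [-0.065, 0.998, -0.002], [0.003, -0.002, -1.0]]
force: [0.1, 0.3, -0.2]
finger_gap: 0.0651
finger_force: 0.0
time: 10.42
tcp_pos: [0.4184, 0.344, 0.2018]
tool_rot: [[-0.997, -0.071, -0.005], [-0.071, 0.997, -0.001], [0.005, -0.0, -1.0]]
force: [-0.0, -1.0, -1.0]
finger_gap: 0.0651
finger_force: 0.0
[-0.11  0.57 -0.88  1.83  0.52  0.99  0.43]
[316. 243.] [ 281  208   70   75 2732] top 0.1008 circle (315.5, 248.46774291992188, 35.574886322021484) [[0.4191 0.3404 0.1008]] mean [0.4193 0.3406 0.1   ] diam 0.042040673706370636
tcp [0.4197 0.3421 0.2024] rack [-0.0305  0.3746] yaw -3.0739 delta tool [0.0013 0.0002 0.0954]
```

View pics/w4.png

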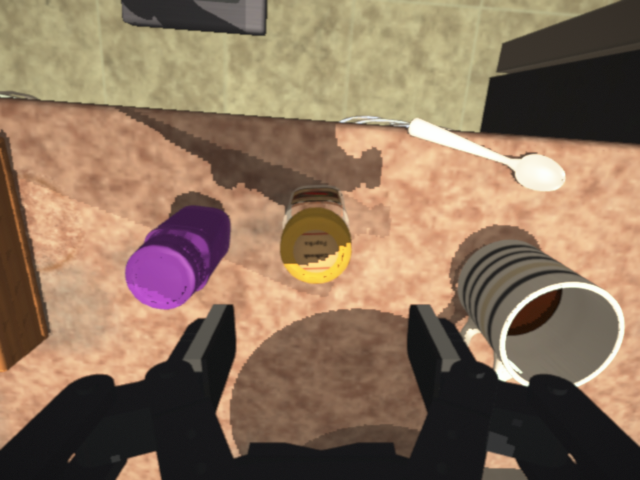

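The yellow cap (316,248) sits between the fingers. The purple look-alike (165,275) and the mug (570,330) are clear of them.

Converted, 0.03 m / 0.25 = 0.12, 0.015 m / 0.25 = 0.06.

```bash
echo '[[[0.002, -0.0064, 0.12, 0, 0.065], [0, 0, 0.12, 0, 0.065], [0, 0, 0.12, 0, 0.065], [0, 0, 0.06, 0, 0.065], [0, 0, 0, 0, 0.065], [0, 0, 0, 0, 0.065]]]' | python3 -m jog; python3 d.py .4191 .3405 .096
```

```text
time: 10.97
tcp_pos: [0.421, 0.3394, 0.0994]
tool_rot: [[-0.998, -0.064, -0.001], [-0.064, 0.998, -0.001], [0.001, -0.001, -1.0]]
force: [-1.1, -0.2, 0.1]
finger_gap: 0.0651
finger_force: 0.0
tcp [0.421  0.3394 0.0994] rack [-0.0294  0.3718] yaw -3.0777 delta tool [0.0018 0.0013 0.0034]
```

Converted, -0.03 m / 0.25 = -0.12, -0.02 m / 0.25 = -0.08.

```bash
echo '[[[0.0072, 0.0052, 0.0136, 0, 0.065], [0, 0, 0, 0, 0.065], [0, 0, 0, 0, 0.04], [0, 0, 0, 0, 0.04], [0, 0, 0, 0, 0.04], [0, 0, 0, 0, 0.04], [0, 0, 0, 0, 0.04], [0, 0, -0.08, 0, 0.04], [0, 0, -0.12, 0, 0.04], [0, 0, -0.12, 0, 0.04], [0, 0, 0, 0, 0.04]]]' | python3 -m jog 30; python3 d.py r 0.04 -0.080 .30
```

```text
time: 11.88
tcp_pos: [0.4209, 0.3442, 0.1815]
tool_rot: [[-0.998, -0.065, 0.007], [-0.065, 0.998, 0.006], [-0.007, 0.005, -1.0]]
force: [-0.1, 1.9, -1.1]
finger_gap: 0.0433
finger_force: 31.2
tcp [0.4209 0.3442 0.1815] rack [-0.0291  0.3766] yaw -3.0765 delta tool [-0.0704 -0.4559 -0.1204]
```

Converted, -0.038 m / 0.25 = -0.152, -0.036 m / 0.25 = -0.144.

```bash
echo '[[[0, -0.06, -0.12, 0, 0.04], [0, -0.08, -0.12, 0, 0.04], [0, -0.1, -0.12, 0, 0.04], [0, -0.12, -0.08, 0, 0.04], [0, -0.144, 0, 0, 0.04], [0, -0.152, 0, 0, 0.04], [0, -0.152, 0, 0, 0.04], [0, -0.152, 0, 0, 0.04], [0, -0.152, 0, 0, 0.04], [0, -0.152, 0, 0, 0.04], [0, -0.152, 0, 0, 0.04], [0, -0.144, 0, 0, 0.04]]]' | python3 -m jog
echo '[[[-0.072, -0.144, 0, 0, 0.04], [-0.108, -0.08, 0, 0, 0.04], [-0.072, -0.04, 0, 0, 0.04], [-0.028, 0, 0, 0, 0.04], [0, 0, 0, 0, 0.04], [0, 0, 0, 0, 0.04]]]' | python3 -m jog
python3 d.py r 0.04 -0.080 .125;python3 - <<'E'
from tri import *
import pickle
from d import w2r
c=snap('wrist','w5')
hsv,P=masks(c);H,S,V=[hsv[...,i].astype(int) for i in range(3)]
for n in('top','scene'):
    c=snap(n,n+'5');hsv,P=masks(c);H,S,V=[hsv[...,i].astype(int) for i in range(3)]
    for ce,s,l in blob((H>100)&(H<125)&(S>110)&(V>60)&(P[...,0]<.6)&(P[...,0]>.35)&(P[...,1]<0)&(P[...,1]>-.2),5):
        p=onz(c,ce,.112)[0];print(n,ce.round(1),s[4],p.round(4),w2r(p).round(4),np.nanmedian(P[l],0).round(3))
E
```

```text
time: 12.88
tcp_pos: [0.4438, -0.0501, 0.2862]
tool_rot: [[-0.998, -0.064, 0.001], [-0.064, 0.998, -0.001], [-0.0, -0.001, -1.0]]
force: [0.7, 0.9, -1.4]
finger_gap: 0.0433
finger_force: 31.3
time: 13.38
tcp_pos: [0.5178, -0.1078, 0.2858]
tool_rot: [[-0.998, -0.067, -0.001], [-0.067, 0.998, 0.001], [0.001, 0.001, -1.0]]
force: [-0.6, 0.3, -1.0]
finger_gap: 0.043
finger_force: 31.3
tcp [ 0.5178 -0.1078  0.2858] rack [ 0.0378 -0.0808] yaw -3.075 delta tool [-0.0024  0.0007  0.1608]
top [378.5 221.6] 23 [ 0.442  -0.1107  0.112 ] [-0.0381 -0.0787] [ 0.441 -0.11   0.114]
scene [364.8 238.1] 12 [ 0.4387 -0.1123  0.112 ] [-0.0414 -0.08  ] [ 0.438 -0.113  0.113]
```

View pics/w5.png

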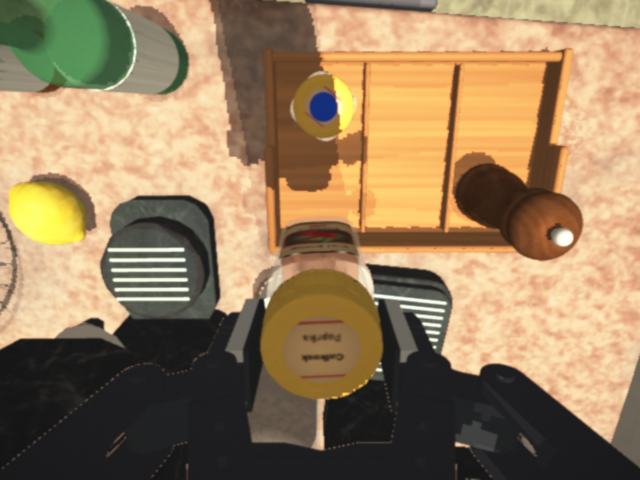

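The new jar hangs in the grip (320,335) and the started jar stands at the front (323,107). I lower the new jar at the back of the slot.

Converted, 0.035 m / 0.25 = 0.14, 0.03 m / 0.25 = 0.12.

```bash
echo '[[[-0.0096, 0.0028, 0.08, 0, 0.04], [0, 0, 0.12, 0, 0.04], [0, 0, 0.14, 0, 0.04], [0, 0, 0.14, 0, 0.04], [0, 0, 0.1, 0, 0.04], [0, 0, 0.052, 0, 0.04], [0, 0, 0, 0, 0.04], [0, 0, 0, 0, 0.04]]]' | python3 -m jog; python3 d.py r 0.04 -0.080 .108
```

```text
time: 14.2
tcp_pos: [0.5209, -0.108, 0.1287]
tool_rot: [[-0.998, -0.065, 0.0], [-0.065, 0.998, 0.0], [-0.0, 0.0, -1.0]]
force: [-0.1, 0.3, -0.0]
finger_gap: 0.0429
finger_force: 31.3
tcp [ 0.5209 -0.108   0.1287] rack [ 0.0408 -0.0811] yaw -3.0762 delta tool [0.0009 0.0011 0.0207]
```

The manual's scale: shifts go in shares of 0.25 m and turns go in shares of 4 rad. Converting my numbers, 0.01 m / 0.25 = 0.04, 0.006 m / 0.25 = 0.024.

```bash
echo '[[[0, 0, 0.04, 0, 0.04], [0, 0, 0.024, 0, 0.04], [0, 0, 0.016, 0, 0.04], [0, 0, 0.004, 0, 0.04], [0, 0, 0, 0, 0.04]]]' | python3 -m jog; echo '[[[0, 0, 0, 0, 0.06], [0, 0, 0, 0, 0.06], [0, 0, 0, 0, 0.06], [0, 0, -0.08, 0, 0.06], [0, 0, -0.12, 0, 0.065], [0, 0, -0.16, 0, 0.065], [0, 0, -0.12, 0, 0.065], [0, 0, 0, 0, 0.065], [0, 0, 0, 0, 0.065]]]' | python3 -m jog; python3 d.py .511 .0495 .225
```

```text
time: 14.62
tcp_pos: [0.522, -0.1095, 0.1087]
tool_rot: [[-0.998, -0.064, 0.002], [-0.064, 0.998, -0.003], [-0.002, -0.003, -1.0]]
force: [-3.2, -2.6, 12.2]
finger_gap: 0.0431
finger_force: 32.7
time: 15.37
tcp_pos: [0.5218, -0.1084, 0.2285]
tool_rot: [[-0.998, -0.065, 0.003], [-0.065, 0.998, -0.001], [-0.003, -0.001, -1.0]]
force: [-0.4, -0.0, 0.0]
finger_gap: 0.0652
finger_force: 0.0
tcp [ 0.5218 -0.1084  0.2285] rack [ 0.0417 -0.0816] yaw -3.077 delta tool [0.0005 0.1583 0.0033]
```

Converted, 0.04 m / 0.25 = 0.16, 0.03 m / 0.25 = 0.12.

```bash
echo '[[[0, 0.12, 0, 0, 0.07], [0, 0.16, 0, 0, 0.07], [0, 0.16, 0, 0, 0.07], [0, 0.132, 0, 0, 0.07], [0, 0.06, 0, 0, 0.07], [0, 0, 0, 0, 0.07], [0, 0, 0.08, 0, 0.07], [0, 0, 0.08, 0, 0.07], [0, 0, 0, 0, 0.07], [0, 0, 0, 0, 0.07]]]' | python3 -m jog; python3 d.py .511 .0495 .138
python3 - <<'E'
from tri import *
c=snap('wrist','w6');hsv,P=masks(c)
m=(P[...,2]>.118)&(P[...,2]<.17)&(P[...,0]>.45)&(P[...,0]<.56)&(P[...,1]>0)&(P[...,1]<.11)&(hsv[...,0]<25)
b=max(blob(m,50),key=lambda x:x[1][4]);print(b[0],np.sum(b[2]));Q=P[b[2]];print(Q.min(0).round(4),Q.max(0).round(4),((Q.min(0)+Q.max(0))/2).round(4))
k=[x for x in blob((hsv[...,1]<90)&(hsv[...,2]>130)&(P[...,2]>.15)&(P[...,2]<.175),5)];print([(x[0].round(),x[1][4],np.nanmean(P[x[2]],0).round(4)) for x in k])
E
```

```text
time: 16.2
tcp_pos: [0.5093, 0.0483, 0.1856]
tool_rot: [[-0.998, -0.064, -0.004], [-0.064, 0.998, -0.0], [0.004, -0.0, -1.0]]
force: [0.8, 0.1, 0.2]
finger_gap: 0.0697
finger_force: 0.0
tcp [0.5093 0.0483 0.1856] rack [0.0396 0.0755] yaw -3.0775 delta tool [-0.0019  0.0011  0.0476]
[326.32897132 278.7890305 ] 8788
[0.4844 0.0253 0.118 ] [0.5335 0.0754 0.1634] [0.5089 0.0504 0.1407]
[(array([325., 305.]), np.int32(114), array([0.5073, 0.0494, 0.1617]))]
```

View pics/w6.png

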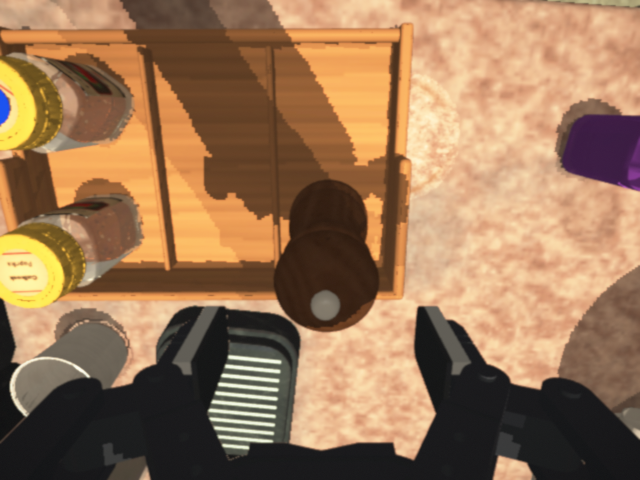

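Both jars stand upright in the right-hand slot. The mill knob (325,305) is centred between the fingers.

Converted, 0.02 m / 0.25 = 0.08, 0.009 m / 0.25 = 0.036.

```bash
echo '[[[0, 0.006, 0.08, 0, 0.07], [0, 0, 0.08, 0, 0.07], [0, 0, 0.036, 0, 0.07], [0, 0, 0, 0, 0.07], [0, 0, 0, 0, 0.07], [0, 0, 0, 0, 0.045], [0, 0, 0, 0, 0.045], [0, 0, 0, 0, 0.045], [0, 0, 0, 0, 0.045], [0, 0, 0, 0, 0.045]]]' | python3 -m jog 30; python3 d.py r .03 0 .19
```

```text
time: 17.08
tcp_pos: [0.5115, 0.051, 0.1396]
tool_rot: [[-0.998, -0.065, 0.003], [-0.065, 0.998, -0.0], [-0.003, -0.0, -1.0]]
force: [-0.5, 0.1, 6.1]
finger_gap: 0.0474
finger_force: 30.0
tcp [0.5115 0.051  0.1396] rack [0.042  0.0781] yaw -3.0769 delta tool [ 0.0117 -0.0781 -0.0504]
```

Converted, -0.026 m / 0.25 = -0.104, -0.02 m / 0.25 = -0.08.

```bash
echo '[[[0, 0, -0.04, 0, 0.045], [0, 0, -0.08, 0, 0.045], [0, 0, -0.06, 0, 0.045], [0.016, -0.104, 0, 0, 0.045], [0.016, -0.104, 0, 0, 0.045], [0.016, -0.104, 0, 0, 0.045], [0, 0, 0, 0, 0.045], [0, 0, 0, 0, 0.045], [0, 0, 0, 0, 0.045]]]' | python3 -m jog; python3 d.py r .03 0 .14
```

```text
time: 17.83
tcp_pos: [0.5037, -0.0272, 0.1837]
tool_rot: [[-0.998, -0.065, 0.001], [-0.065, 0.998, 0.0], [-0.001, 0.0, -1.0]]
force: [0.2, 0.1, -1.6]
finger_gap: 0.0471
finger_force: 31.5
tcp [ 0.5037 -0.0272  0.1837] rack [0.029  0.0006] yaw -3.0767 delta tool [-0.001  -0.0006  0.0437]
```

Converted, 0.015 m / 0.25 = 0.06, 0.007 m / 0.25 = 0.028.

```bash
echo '[[[0, -0.002, 0.06, 0, 0.045], [0, 0, 0.06, 0, 0.045], [0, 0, 0.028, 0, 0.045], [0, 0, 0.02, 0, 0.045], [0, 0, 0.008, 0, 0.045], [0, 0, 0, 0, 0.045], [0, 0, 0, 0, 0.045]]]' | python3 -m jog; echo '[[[0, 0, 0, 0, 0.07], [0, 0, 0, 0, 0.07], [0, 0, 0, 0, 0.07], [0, 0, -0.12, 0, 0.07], [0, 0, -0.16, 0, 0.07], [0, 0, -0.16, 0, 0.07], [0, 0, -0.16, 0, 0.07], [0, 0, -0.16, 0, 0.07], [0, 0, -0.08, 0, 0.07], [0, 0, 0, 0, 0.07], [0, 0, 0, 0, 0.07]]]' | python3 -m jog; python3 d.py .409 -.265 .36
```

```text
time: 18.42
tcp_pos: [0.5041, -0.0274, 0.1397]
tool_rot: [[-0.998, -0.066, 0.001], [-0.066, 0.998, 0.0], [-0.001, 0.0, -1.0]]
force: [-0.6, 1.2, 1.0]
finger_gap: 0.0471
finger_force: 31.7
time: 19.33
tcp_pos: [0.5039, -0.0284, 0.3499]
tool_rot: [[-0.998, -0.064, 0.002], [-0.064, 0.998, -0.001], [-0.002, -0.001, -1.0]]
force: [-0.5, 0.1, -0.2]
finger_gap: 0.0698
finger_force: 0.0
tcp [ 0.5039 -0.0284  0.3499] rack [ 0.0292 -0.0006] yaw -3.0773 delta tool [ 0.1099 -0.2301 -0.0101]
```

Converted, -0.036 m / 0.25 = -0.144, -0.033 m / 0.25 = -0.132.

```bash
echo '[[[0.064, -0.132, 0, 0, 0.06], [0.068, -0.144, 0, 0, 0.06], [0.068, -0.144, 0, 0, 0.06], [0.068, -0.144, 0, 0, 0.06], [0.068, -0.144, 0, 0, 0.06], [0.064, -0.132, 0, 0, 0.06], [0.04, -0.08, 0, 0, 0.06], [0, 0, 0, 0, 0.06], [0, 0, 0, 0, 0.06]]]' | python3 -m jog
python3 - <<'E'
from tri import *
import pickle
c=snap('wrist','w7');pickle.dump(c,open('w7.pkl','wb'));hsv,P=masks(c);H,S,V=[hsv[...,i].astype(int) for i in range(3)]
for ce,s,l in blob(((H<6)|(H>172))&(S>150)&(V>80)&(P[...,2]>.2),60): 
    top=np.nanpercentile(P[l][:,2],90);m=l&(P[...,2]>top-.004);(u,v),r=cv2.minEnclosingCircle(np.argwhere(m)[:,::-1].astype(np.float32));print('red',ce,s,top,np.nanmean(P[m],0).round(4),onz(c,(u,v),top).round(4))
for ce,s,l in blob((V<60)&(P[...,2]>.17)&(P[...,2]<.215)&(P[...,1]<-.3)&(P[...,0]<.5),30): print('blk',ce,s,np.nanmax(P[l][:,2]),np.nanmean(P[l],0).round(4))
E
python3 d.py .409 -.265 .222
```

```text
time: 20.08
tcp_pos: [0.4072, -0.2656, 0.3473]
tool_rot: [[-0.998, -0.062, -0.002], [-0.062, 0.998, 0.002], [0.002, 0.002, -1.0]]
force: [0.5, 0.5, 0.2]
finger_gap: 0.0603
finger_force: 0.0
red [319.58505003 249.50912301] [ 298  225   44   49 1699] 0.2508262325374708 [ 0.4086 -0.2665  0.25  ] [[ 0.4082 -0.2664  0.2508]]
blk [170.43642072 225.63736264] [154 209  37  35 637] 0.1969488882914921 [ 0.4158 -0.373   0.1929]
tcp [ 0.4081 -0.2642  0.3477] rack [-0.082  -0.2296] yaw -3.0769 delta tool [-0.001  -0.0012  0.1257]
```

View pics/w7.png

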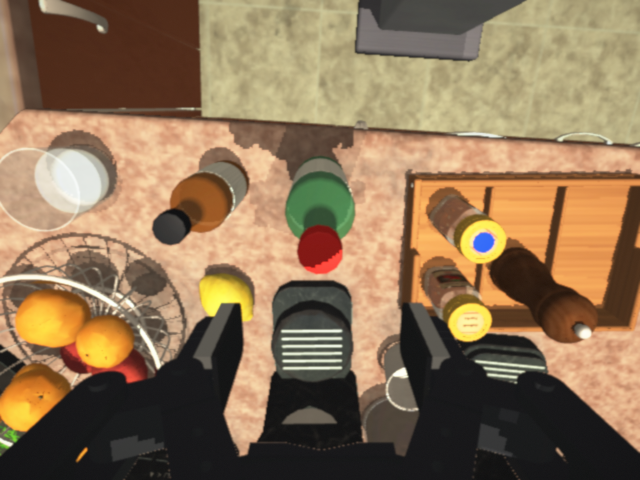

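The oil cap (320,249) is between the fingers and the vinegar cap is at (172,226). The mill stands in the middle slot with its knob at (582,332). I descend onto the oil's neck.

Converted, 0.03 m / 0.25 = 0.12, 0.025 m / 0.25 = 0.1.

```bash
echo '[[[0, -0.008, 0.12, 0, 0.06], [0, 0, 0.12, 0, 0.06], [0, 0, 0.12, 0, 0.06], [0, 0, 0.1, 0, 0.06], [0, 0, 0.04, 0, 0.06], [0, 0, 0, 0, 0.06], [0, 0, 0, 0, 0.06]]]' | python3 -m jog; python3 d.py .4084 -.2664 .222
```

```text
time: 20.72
tcp_pos: [0.4095, -0.2659, 0.2244]
tool_rot: [[-0.998, -0.067, 0.0], [-0.067, 0.998, 0.001], [-0.0, 0.001, -1.0]]
force: [0.6, -0.6, 0.8]
finger_gap: 0.06
finger_force: 0.0
tcp [ 0.4095 -0.2659  0.2244] rack [-0.0807 -0.2313] yaw -3.0748 delta tool [ 0.0011 -0.0005  0.0024]
```

Converted, -0.012 m / 0.25 = -0.048, -0.006 m / 0.25 = -0.024.

```bash
echo '[[[0.004, 0, 0.0096, 0, 0.06], [0, 0, 0, 0, 0.01], [0, 0, 0, 0, 0.01], [0, 0, 0, 0, 0.01], [0, 0, 0, 0, 0.01], [0, 0, 0, 0, 0.01], [0, 0, 0, 0, 0.01], [0, 0, -0.024, 0, 0.01], [0, 0, -0.048, 0, 0.01], [0, 0, 0, 0, 0.01]]]' | python3 -m jog 70; python3 d.py r .04 .08 .41
```

```text
time: 21.55
tcp_pos: [0.4083, -0.2672, 0.2414]
tool_rot: [[-0.998, -0.065, 0.001], [-0.065, 0.998, -0.001], [-0.001, -0.001, -1.0]]
force: [0.1, -0.6, -3.9]
finger_gap: 0.0251
finger_force: 69.0
tcp [ 0.4083 -0.2672  0.2414] rack [-0.082  -0.2326] yaw -3.0768 delta tool [-0.1218  0.3126 -0.1689]
```

Converted, -0.035 m / 0.25 = -0.14, 0.032 m / 0.25 = 0.128.

```bash
echo '[[[0, 0, -0.08, 0, 0.01], [0, 0, -0.12, 0, 0.01], [0, 0, -0.14, 0, 0.01], [0, 0, -0.14, 0, 0.01], [0, 0, -0.12, 0, 0.01], [0, 0, -0.08, 0, 0.01], [0, 0.06, 0, 0, 0.01], [0, 0.1, 0, 0, 0.01], [0, 0.128, 0, 0, 0.01], [0, 0.128, 0, 0, 0.01], [0, 0.128, 0, 0, 0.01], [0, 0.128, 0, 0, 0.01]]]' | python3 -m jog; echo '[[[-0.04, 0.128, 0, 0, 0.01], [-0.08, 0.128, 0, 0, 0.01], [-0.1, 0.128, 0, 0, 0.01], [-0.1, 0.1, 0, 0, 0.01], [-0.088, 0.056, 0, 0, 0.01], [-0.052, 0.032, 0, 0, 0.01], [-0.028, 0.008, 0, 0, 0.01], [0, 0, 0, 0, 0.01], [0, 0, 0, 0, 0.01]]]' | python3 -m jog; python3 d.py r .04 .08 .28; python3 -c "
from h import *;import pickle
for n in('scene','top'):
  c=snap(n,n+'8');pickle.dump(c,open(n+'8.pkl','wb'))
print(observe()['joints'].round(2))"
```

```text
time: 22.55
tcp_pos: [0.3958, -0.0971, 0.4086]
tool_rot: [[-0.998, -0.065, -0.002], [-0.065, 0.998, -0.0], [0.002, 0.0, -1.0]]
force: [-0.1, 1.5, -4.3]
finger_gap: 0.0251
finger_force: 69.4
time: 23.3
tcp_pos: [0.5084, 0.0529, 0.4089]
tool_rot: [[-0.998, -0.065, -0.002], [-0.065, 0.998, -0.001], [0.002, -0.0, -1.0]]
force: [-1.0, -0.0, -5.0]
finger_gap: 0.0247
finger_force: 69.5
tcp [0.5084 0.0529 0.4089] rack [0.039  0.0802] yaw -3.0767 delta tool [-1.300e-03 -1.000e-04  1.289e-01]
[ 0.68  0.32 -1.1   1.64  0.3   1.36  1.18]
```

View pics/top8.png

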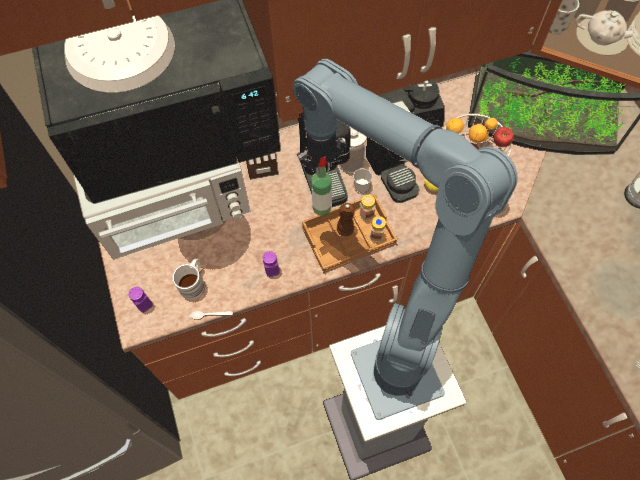

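The oil hangs upright over the back of the left-hand slot (320,190). I lower it.

Converted, 0.035 m / 0.25 = 0.14, 0.03 m / 0.25 = 0.12.

```bash
echo '[[[-0.004, 0, 0.08, 0, 0.01], [0, 0.004, 0.12, 0, 0.01], [0, 0, 0.14, 0, 0.01], [0, 0, 0.12, 0, 0.01], [0, 0, 0.08, 0, 0.01], [0, 0, 0.06, 0, 0.01], [0, 0, 0, 0, 0.01], [0, 0, 0, 0, 0.01]]]' | python3 -m jog; python3 d.py r .04 .081 .235
```

```text
time: 24.07
tcp_pos: [0.5097, 0.0534, 0.2598]
tool_rot: [[-0.998, -0.064, -0.001], [-0.064, 0.998, -0.001], [0.001, -0.001, -1.0]]
force: [-0.3, 0.2, -2.9]
finger_gap: 0.0248
finger_force: 69.5
tcp [0.5097 0.0534 0.2598] rack [0.0403 0.0806] yaw -3.078 delta tool [0.0003 0.0004 0.0248]
```

Converted, 0.01 m / 0.25 = 0.04, 0.006 m / 0.25 = 0.024.

```bash
echo '[[[0, 0, 0.04, 0, 0.01], [0, 0, 0.024, 0, 0.01], [0, 0, 0.016, 0, 0.01], [0, 0, 0.012, 0, 0.01], [0, 0, 0, 0, 0.01], [0, 0, 0, 0, 0.01]]]' | python3 -m jog; python3 d.py r .04 .081 .234
```

```text
time: 24.57
tcp_pos: [0.5102, 0.0544, 0.2366]
tool_rot: [[-0.998, -0.065, -0.0], [-0.065, 0.998, 0.0], [0.0, 0.0, -1.0]]
force: [-0.2, 0.0, -4.5]
finger_gap: 0.0248
finger_force: 69.5
tcp [0.5102 0.0544 0.2366] rack [0.0409 0.0816] yaw -3.0766 delta tool [ 0.0009 -0.0006  0.0026]
```

Converted, 0.0015 m / 0.25 = 0.006.

```bash
echo '[[[0, 0, 0.006, 0, 0.01], [0, 0, 0.006, 0, 0.01], [0, 0, 0, 0, 0.01], [0, 0, 0, 0, 0.01]]]' | python3 -m jog
```

```text
time: 24.9
tcp_pos: [0.5113, 0.055, 0.2347]
tool_rot: [[-0.998, -0.065, 0.003], [-0.065, 0.998, 0.001], [-0.003, 0.0, -1.0]]
force: [0.4, 1.0, 4.4]
finger_gap: 0.0252
finger_force: 69.5
```

Converted, -0.04 m / 0.25 = -0.16, -0.03 m / 0.25 = -0.12.

```bash
echo '[[[0, 0, 0, 0, 0.06], [0, 0, 0, 0, 0.06], [0, 0, 0, 0, 0.06], [0, 0, 0, 0, 0.06], [0, 0, -0.12, 0, 0.06], [0, 0, -0.16, 0, 0.06], [0, 0, -0.16, 0, 0.06], [0, 0, -0.08, 0, 0.06], [0, 0, 0, 0, 0.06]]]' | python3 -m jog 70; python3 d.py .4158 -.373 .30
```

```text
time: 25.65
tcp_pos: [0.5123, 0.0555, 0.3682]
tool_rot: [[-0.998, -0.065, 0.008], [-0.065, 0.998, 0.001], [-0.008, 0.0, -1.0]]
force: [1.9, 0.8, -0.0]
finger_gap: 0.06
finger_force: 0.0
tcp [0.5123 0.0555 0.3682] rack [0.043  0.0825] yaw -3.0769 delta tool [ 0.1245 -0.4214  0.0672]
```

Converted, -0.038 m / 0.25 = -0.152, -0.03 m / 0.25 = -0.12.

```bash
echo '[[[0.04, -0.1, 0, 0, 0.06], [0.048, -0.152, 0, 0, 0.06], [0.048, -0.152, 0, 0, 0.06], [0.048, -0.152, 0, 0, 0.06], [0.048, -0.152, 0, 0, 0.06], [0.048, -0.152, 0.04, 0, 0.06], [0.048, -0.152, 0.048, 0, 0.06], [0.048, -0.152, 0.048, 0, 0.06], [0.048, -0.152, 0.048, 0, 0.06], [0.04, -0.152, 0.048, 0, 0.06], [0.024, -0.12, 0.04, 0, 0.06], [0.012, -0.08, 0, 0, 0.06]]]' | python3 -m jog; echo '[[[0, 0, 0, 0, 0.06], [0, 0, 0, 0, 0.06]]]' | python3 -m jog
python3 - <<'E'
from tri import *
from d import w2r
c=snap('wrist','w9');hsv,P=masks(c);H,S,V=[hsv[...,i].astype(int) for i in range(3)]
for ce,s,l in blob((V<60)&(P[...,2]>.17)&(P[...,2]<.215)&(P[...,1]<-.3)&(P[...,0]<.5),30):
    top=np.nanpercentile(P[l][:,2],90);m=l&(P[...,2]>top-.004);(u,v),r=cv2.minEnclosingCircle(np.argwhere(m)[:,::-1].astype(np.float32));print('blk',ce,top,np.nanmean(P[m],0).round(4),onz(c,(u,v),top).round(4))
for n in('top','scene'):
    c=snap(n,n+'9');hsv,P=masks(c);H,S,V=[hsv[...,i].astype(int) for i in range(3)]
    for ce,s,l in blob(((H<6)|(H>172))&(S>150)&(V>80)&(P[...,2]>.2)&(P[...,2]<.29)&(P[...,1]>-.1)&(P[...,1]<.2),15): print(n,'oil',ce.round(),np.nanmean(P[l],0).round(3),w2r(onz(c,ce,.254)[0]).round(3))
E
python3 d.py .4158 -.373 .172
```

```text
time: 26.65
tcp_pos: [0.409, -0.3733, 0.2921]
tool_rot: [[-0.998, -0.06, -0.005], [-0.06, 0.998, 0.002], [0.004, 0.002, -1.0]]
force: [-0.0, -0.1, -0.3]
finger_gap: 0.0601
finger_force: 0.0
time: 26.82
tcp_pos: [0.4117, -0.3704, 0.2944]
tool_rot: [[-0.998, -0.063, -0.001], [-0.063, 0.998, 0.002], [0.001, 0.002, -1.0]]
force: [0.4, 0.3, 0.1]
finger_gap: 0.0599
finger_force: 0.0
blk [314.38867925 252.46113208] 0.19575674741642926 [ 0.4164 -0.3743  0.1949] [[ 0.4159 -0.3741  0.1958]]
top oil [320. 194.] [0.513 0.058 0.261] [0.048 0.084]
tcp [ 0.413  -0.3683  0.2956] rack [-0.084  -0.3338] yaw -3.0745 delta tool [-0.0025 -0.0049  0.1236]
```

View pics/w9.png

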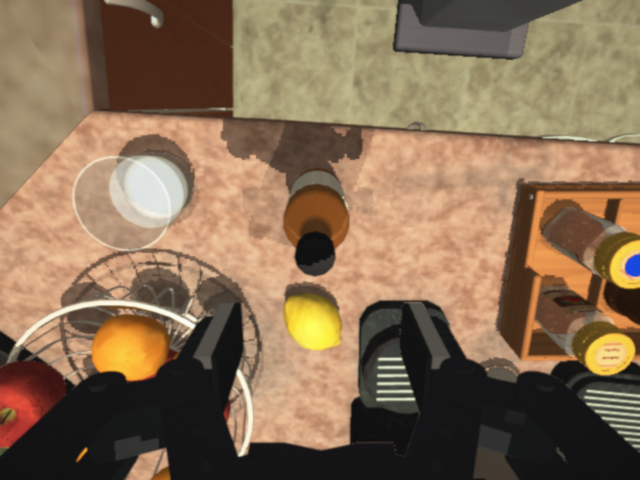

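The vinegar cap is at (315,252). The tumbler (150,190) and the fruit basket (lower left) are clear of the fingers.

Converted, 0.03 m / 0.25 = 0.12, 0.022 m / 0.25 = 0.088.

```bash
echo '[[[-0.01, -0.022, 0.12, 0, 0.06], [0, 0, 0.12, 0, 0.06], [0, 0, 0.12, 0, 0.06], [0, 0, 0.088, 0, 0.06], [0, 0, 0.04, 0, 0.06], [0, 0, 0, 0, 0.06], [0, 0, 0, 0, 0.06]]]' | python3 -m jog; python3 d.py .4162 -.3742 .172
```

```text
time: 27.55
tcp_pos: [0.416, -0.3747, 0.1744]
tool_rot: [[-0.998, -0.066, 0.001], [-0.066, 0.998, -0.0], [-0.001, -0.0, -1.0]]
force: [0.0, -0.3, 0.6]
finger_gap: 0.0599
finger_force: 0.0
tcp [ 0.416  -0.3747  0.1744] rack [-0.0814 -0.3403] yaw -3.0755 delta tool [-0.0002  0.0005  0.0024]
```

Converted, -0.03 m / 0.25 = -0.12, -0.02 m / 0.25 = -0.08.

```bash
echo '[[[0, 0, 0.0096, 0, 0.06], [0, 0, 0, 0, 0.01], [0, 0, 0, 0, 0.01], [0, 0, 0, 0, 0.01], [0, 0, 0, 0, 0.01], [0, 0, 0, 0, 0.01], [0, 0, 0, 0, 0.01], [0, 0, -0.024, 0, 0.01], [0, 0, -0.06, 0, 0.01], [0, 0, -0.08, 0, 0.01], [0, 0, -0.12, 0, 0.01], [0, 0, -0.12, 0, 0.01]]]' | python3 -m jog 60;  echo '[[[0, 0, -0.14, 0, 0.01], [0, 0, -0.12, 0, 0.01], [0, 0, -0.08, 0, 0.01], [0, 0, 0, 0, 0.01]]]' | python3 -m jog; python3 d.py r -.04 .081 .36
```

```text
time: 28.55
tcp_pos: [0.414, -0.3745, 0.2722]
tool_rot: [[-0.998, -0.065, -0.003], [-0.065, 0.998, 0.002], [0.003, 0.002, -1.0]]
force: [0.6, -0.9, -3.3]
finger_gap: 0.0229
finger_force: 59.1
time: 28.88
tcp_pos: [0.4168, -0.3757, 0.3613]
tool_rot: [[-0.998, -0.065, 0.004], [-0.065, 0.998, -0.004], [-0.004, -0.005, -1.0]]
force: [1.0, -0.7, -3.3]
finger_gap: 0.023
finger_force: 59.2
tcp [ 0.4168 -0.3757  0.3613] rack [-0.0807 -0.3415] yaw -3.0769 delta tool [-0.0402  0.4225 -0.0005]
```

Converted, 0.036 m / 0.25 = 0.144, 0.015 m / 0.25 = 0.06.

```bash
echo '[[[-0.016, 0.06, 0, 0, 0.01], [-0.02, 0.1, 0, 0, 0.01], [-0.02, 0.128, 0, 0, 0.01], [-0.02, 0.144, 0, 0, 0.01], [-0.02, 0.144, 0, 0, 0.01], [-0.02, 0.144, 0, 0, 0.01], [-0.02, 0.144, 0, 0, 0.01], [-0.016, 0.144, 0, 0, 0.01], [0, 0.144, 0, 0, 0.01], [0, 0.144, 0, 0, 0.01], [0, 0.144, 0, 0, 0.01], [0, 0.112, 0, 0, 0.01]]]' | python3 -m jog; echo '[[[0, 0.08, 0, 0, 0.01], [0, 0.04, 0, 0, 0.01], [0, 0.016, 0, 0, 0.01], [0, 0, 0, 0, 0.01], [0, 0, 0, 0, 0.01]]]' | python3 -m jog; python3 d.py r -.042 .081 .2
python3 - <<'E'
from tri import *
from d import w2r
c=snap('wrist','w10');hsv,P=masks(c);H,S,V=[hsv[...,i].astype(int) for i in range(3)]
for ce,s,l in blob(((H<6)|(H>172))&(S>150)&(V>80)&(P[...,2]>.2)&(P[...,2]<.29)&(P[...,1]>-.1)&(P[...,1]<.2),30):
    p=onz(c,ce,.262)[0];print('oil',ce,P[l].max(0),p,w2r(p))
E
```

```text
time: 29.88
tcp_pos: [0.4258, 0.0175, 0.3554]
tool_rot: [[-0.998, -0.067, -0.003], [-0.067, 0.998, 0.0], [0.003, 0.0, -1.0]]
force: [0.9, 0.6, -4.0]
finger_gap: 0.0232
finger_force: 59.3
time: 30.3
tcp_pos: [0.4252, 0.0475, 0.3562]
tool_rot: [[-0.998, -0.064, -0.002], [-0.064, 0.998, -0.0], [0.002, -0.0, -1.0]]
force: [0.6, -0.7, -3.3]
finger_gap: 0.0232
finger_force: 59.3
tcp [0.4252 0.0475 0.3562] rack [-0.0444  0.0803] yaw -3.0773 delta tool [-0.0027  0.0008  0.1562]
```

View pics/w10.png

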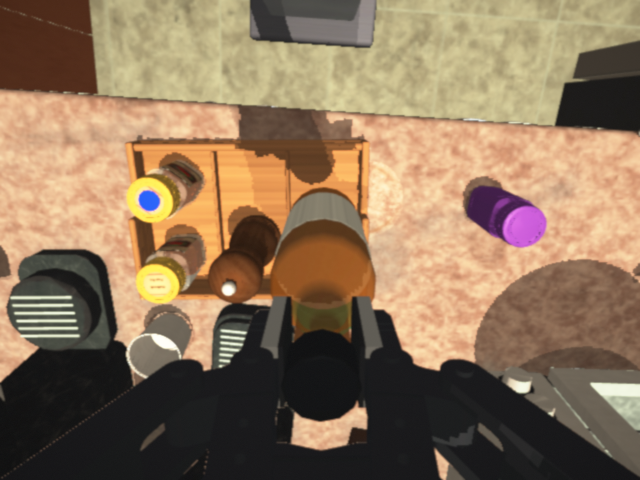

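The vinegar hangs straight (centre 322,300) in front of the oil. The jars (150,200), (158,281) and the mill (230,288) stand in place. I lower the vinegar.

Converted, 0.035 m / 0.25 = 0.14, 0.03 m / 0.25 = 0.12.

```bash
echo '[[[-0.01, 0.0032, 0.08, 0, 0.01], [0, 0, 0.12, 0, 0.01], [0, 0, 0.14, 0, 0.01], [0, 0, 0.12, 0, 0.01], [0, 0, 0.08, 0, 0.01], [0, 0, 0.04, 0, 0.01], [0, 0, 0, 0, 0.01], [0, 0, 0, 0, 0.01]]]' | python3 -m jog; python3 d.py r -.042 .081 .186
```

```text
time: 31.02
tcp_pos: [0.4287, 0.049, 0.2126]
tool_rot: [[-0.998, -0.064, -0.0], [-0.064, 0.998, 0.0], [0.0, 0.0, -1.0]]
force: [0.5, -0.0, -4.6]
finger_gap: 0.023
finger_force: 59.4
tcp [0.4287 0.049  0.2126] rack [-0.0408  0.0816] yaw -3.0777 delta tool [ 0.0012 -0.0006  0.0266]
```

Converted, 0.012 m / 0.25 = 0.048, 0.008 m / 0.25 = 0.032.

```bash
echo '[[[0, 0, 0.048, 0, 0.01], [0, 0, 0.032, 0, 0.01], [0, 0, 0.016, 0, 0.01], [0, 0, 0.008, 0, 0.01], [0, 0, 0.006, 0, 0.01], [0, 0, 0, 0, 0.01], [0, 0, 0, 0, 0.01]]]' | python3 -m jog
```

```text
time: 31.6
tcp_pos: [0.4286, 0.0494, 0.185]
tool_rot: [[-0.998, -0.065, 0.0], [-0.065, 0.998, -0.0], [-0.0, -0.0, -1.0]]
force: [0.7, -0.2, -3.7]
finger_gap: 0.0231
finger_force: 59.3
```

Converted, 0.001 m / 0.25 = 0.004.

```bash
echo '[[[0, 0, 0.004, 0, 0.01], [0, 0, 0.004, 0, 0.01], [0, 0, 0, 0, 0.01], [0, 0, 0, 0, 0.01]]]' | python3 -m jog
```

```text
time: 31.93
tcp_pos: [0.4299, 0.0501, 0.184]
tool_rot: [[-0.998, -0.065, 0.003], [-0.065, 0.998, 0.0], [-0.003, 0.0, -1.0]]
force: [-1.8, 0.4, 9.0]
finger_gap: 0.0231
finger_force: 59.9
```

Contact made. I release, rise and move aside for a final check.

Converted, -0.04 m / 0.25 = -0.16, -0.03 m / 0.25 = -0.12.

```bash
echo '[[[0, 0, 0, 0, 0.06], [0, 0, 0, 0, 0.06], [0, 0, 0, 0, 0.06], [0, 0, 0, 0, 0.06], [0, 0, -0.12, 0, 0.06], [0, 0, -0.16, 0, 0.06], [0, 0, -0.16, 0, 0.06], [0, 0, -0.16, 0, 0.06], [0, 0, -0.16, 0, 0.06], [0, 0, -0.08, 0, 0.06]]]' | python3 -m jog | tail -3;  echo '[[[0, -0.12, 0, 0, 0.06], [0, -0.16, 0, 0, 0.06], [0, -0.16, 0, 0, 0.06], [0, -0.16, 0, 0, 0.06], [0, -0.16, 0, 0, 0.06], [0, -0.08, 0, 0, 0.06], [0, 0, 0, 0, 0.06], [0, 0, 0, 0, 0.06], [0, 0, 0, 0, 0.06]]]' | python3 -m jog
python3 - <<'E'
from tri import *
from d import w2r
C={n:snap(n,n+'11') for n in('wrist','top','scene')}
def rp(*a):
    X,r=tri(*a);print(X,w2r(X).round(4),r)
for n in C:
    c=C[n];hsv,P=masks(c);H,S,V=[hsv[...,i].astype(int) for i in range(3)]
    reg=(P[...,0]>.35)&(P[...,0]<.6)&(P[...,1]<.13)&(P[...,1]>-.18)&(P[...,2]<.29)
    for k,m,z in(('blue',(H>100)&(H<125)&(S>110)&(V>60)&(P[...,2]>.09),.112),('yellow',(H>18)&(H<34)&(S>130)&(V>100)&(P[...,2]>.1)&(P[...,2]<.125),.110),('red',((H<6)|(H>172))&(S>150)&(V>80)&(P[...,2]>.2),.256),('black',(V<60)&(P[...,2]>.185)&(P[...,2]<.22)&(P[...,0]<.47),.203),('knob',(S<110)&(V>110)&(P[...,2]>.152)&(P[...,2]<.172)&(P[...,1]<.01),.16)):
        for ce,s,l in blob(m&reg,10): print(n,k,ce.round(1),s[4],'z',np.nanpercentile(P[l][:,2],90).round(3),'rack',w2r(onz(c,ce,z)[0]).round(3),'cloud',w2r(np.nanmean(P[l],0)).round(3))
    if n!='wrist':
        cv2.imwrite('pics/c%s11.png'%n,cv2.resize(c['image'][140:300,260:480] if n=='top' else c['image'][160:320,260:480],None,fx=3,fy=3,interpolation=2)[:,:,::-1])
E
```

```text
force: [1.3, -0.2, -0.4]
finger_gap: 0.0599
finger_force: 0.0
time: 33.52
tcp_pos: [0.442, -0.159, 0.3926]
tool_rot: [[-0.998, -0.066, -0.0], [-0.066, 0.998, 0.001], [0.0, 0.001, -1.0]]
force: [0.7, 1.0, 0.3]
finger_gap: 0.0602
finger_force: 0.0
wrist blue [368.1 188.8] 248 z 0.114 rack [-0.041 -0.08 ] cloud [-0.041 -0.08 ]
wrist yellow [367.3 186.3] 914 z 0.113 rack [-0.043 -0.08 ] cloud [-0.043 -0.081]
wrist yellow [361.4 263. ] 832 z 0.113 rack [ 0.04  -0.084] cloud [ 0.04  -0.084]
wrist red [605.2 339.5] 1441 z 0.262 rack [0.043 0.082] cloud [0.041 0.079]
wrist black [581.  212.7] 895 z 0.208 rack [-0.039  0.08 ] cloud [-0.04   0.079]
wrist knob [453.3 268.6] 123 z 0.162 rack [ 0.026 -0.002] cloud [ 0.026 -0.002]
top blue [378.2 221.4] 19 z 0.118 rack [-0.037 -0.078] cloud [-0.037 -0.078]
top yellow [367.8 201.6] 97 z 0.118 rack [ 0.042 -0.08 ] cloud [ 0.041 -0.079]
top yellow [378.4 223.3] 102 z 0.118 rack [-0.042 -0.076] cloud [-0.043 -0.076]
top red [319.8 194.5] 71 z 0.267 rack [0.046 0.084] cloud [0.043 0.085]
top black [330.4 229.1] 13 z 0.204 rack [-0.046  0.09 ] cloud [-0.045  0.09 ]
top knob [347.4 205.6] 13 z 0.166 rack [ 0.029 -0.   ] cloud [ 0.029 -0.   ]
scene blue [364.8 238. ] 10 z 0.116 rack [-0.041 -0.08 ] cloud [-0.042 -0.08 ]
scene yellow [375.9 221.3] 102 z 0.116 rack [ 0.036 -0.084] cloud [ 0.036 -0.084]
scene yellow [364.2 240.1] 107 z 0.115 rack [-0.048 -0.081] cloud [-0.048 -0.081]
scene red [328.2 168.3] 52 z 0.264 rack [0.042 0.082] cloud [0.039 0.08 ]
scene black [316.1 201.7] 14 z 0.206 rack [-0.049  0.076] cloud [-0.048  0.077]
scene knob [350.2 203.8] 17 z 0.163 rack [ 0.025 -0.001] cloud [ 0.026 -0.   ]
```

View pics/wrist11.png

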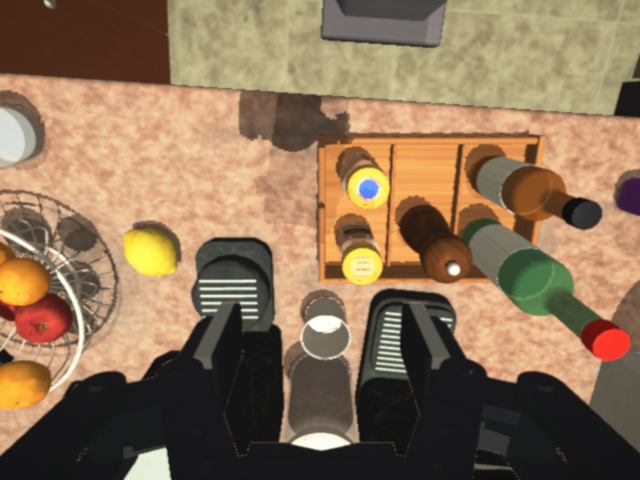

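View pics/ctop11.png

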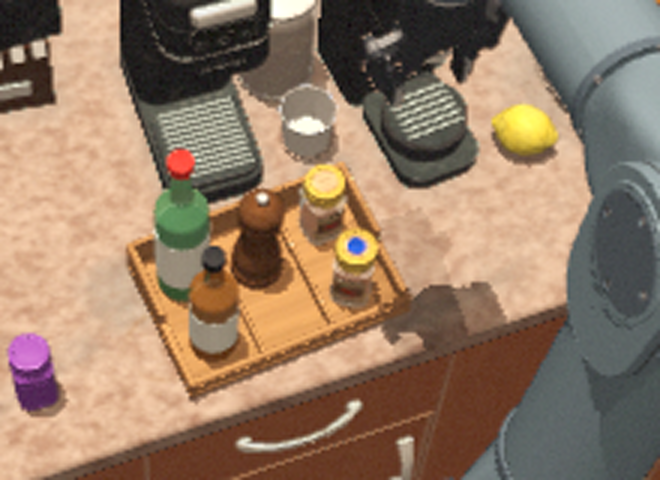

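All five are upright on the rack's floor in their places. In the wrist view the blue-dot jar is at (368,189), the new jar at (361,263), the mill at (453,269), the vinegar at (581,213) and the oil at (605,340). The robot touches nothing, so I hand in.

```bash
python3 -c "
from plant import close_job;print(close_job())"
```

```text
the job is handed in; nothing more can be done
None
```

The rack is set out as asked and the job is handed in at about 34 s of the 120 s; in the final pictures both jars, the mill and both bottles stand upright in their places, and the mug and tumbler were left alone, but no verdict came back.

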